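# Dry-pack the radio modules

## Robot

A 6-joint arm with a two-finger parallel gripper is mounted at the origin on the work surface. World frame = base frame: x ahead of the robot, y to its left, z up, the work surface at z = 0. Lengths are in mm, angles in rad, forces in N, time in s.
With the tool pointing down it reaches from about 400 to 925 mm from the base axis. Payload 12.5 kg.
Tool frame: the origin (TCP) lies at the very end of the fingers, on their centre line; the grasp point (between the pads) lies 19 mm behind it (env.grip_point_offset is the distance from the TCP to the grasp point, in mm); z points along the fingers, y is the direction in which the jaws open and shut (so a half turn about z gives the same grasp; the last joint's range is limited). The gripper opens to 95 mm and grips with 3 to 60 N. Pads are 20 mm wide; open, the fingers measure 119 mm over their backs; the gripper's body (75 mm by 180 mm) begins 59 mm behind the grasp point.
Start: joints at [-1.362, 0.491, 1.559, -0, 1.092, -0.106], TCP at [193.54, -594.297, 214.661] pointing down, gripper open.
Joint ranges: [-3.1, 3.1], [-0.84, 2.19], [0.05, 2.79], [-1.13, 4.28], [0.06, 2.93], [-2.69, 2.69]. Speed limits (rad/s): [2.22, 2.22, 2.79, 3.14, 3.14, 3.14].

## Interface

Orientations are given as [roll, pitch, yaw] about the fixed x, y, z axes, in that order (R = Rz(yaw) Ry(pitch) Rx(roll)).
In Python, from cell import env gives the robot as it stands.
- The arm moves only by the tool drive_tool, never from a script. Its argument "commands" is a list of rows, each an object of numbers: "dx", "dy", "dz": the shift along the world's x, y, z in mm; "yaw": the turn about the world's z in degrees. In form: [{"dx": .., "dy": .., "dz": .., "yaw": ..}, ...]. A call has 1 to 5 rows; each row shifts and turns the commanded pose from where the row before left it; what a row does not reach is not made up. A row lasts 1/12 s, in which the tool goes at most 41.7 mm and 7.16 degrees, less where a joint would pass 70% of its speed; a pose out of reach is approached as far as the arm can. A call with a gripper value outside its range is refused whole. "grip" is the opening, from 0 (shut) to 1 (fully open), set as the call begins (left out, the last holds). The fingers move at their own pace and stop on an object; the grip force is fixed at half the most. Time passes only in rows, so rows that do not move let the fingers close. It gives the time, the measured TCP pose, the force and the opening at its end, in the units of the state.
- env.state(): the state, without advancing time (a new reading comes with each control period).
- env.read_camera(name): name is "scene" or "top" or "wrist"; returns the picture (480x640x3 uint8, red, green, blue); there is no depth.
- env.calibration(name): a dict with "intrinsics" (3x3 intrinsics, pixels), "dist_coeffs" ([k1, k2, p1, p2, k3] as OpenCV has them; the pictures are not rectified), "rvec" (rotation vector, rad) and "tvec" (3), from world to camera coordinates, as OpenCV has them. Camera axes: x right, y down, z forward; pixel columns grow to the right and rows downward; lengths in mm; the calibration is good to about 2 mm. A picture is of the moment at which its call begins: read the wrist's pose just before it. calibration takes no time and is no camera call; for the wrist camera it gives the pose at the moment of the call.
- env.job_done(): hands the job in, once; it reports no verdict.
Trained networks look in the newest picture that a camera, given by its name, has taken for a name from the list of things; names that differ only in an ending like _2 or _b are one class to them, and where a whole thing is asked for, a point or a joint stands for the part that bears it (a point fixed in the world has none). Each returns a list of dicts, best first, with "conf" (0 to 1); they miss things now and then, are a little off and sometimes report something else, mostly with a low value. They report only what shows in the picture. A call takes as long as a camera call. They do not tell look-alikes from the thing itself.
- env.trace(query, camera): "pixels" (480x640 bool, what is visible of it) and "pixel" ([column, row] in pixels, amid what is visible of it).
- env.place_of(query, camera): "pixel" ([column, row] in pixels: a listed point, or the origin of a listed thing).
The state is a dict: "t": time; "joints": joint angles; "qvel": joint speeds; "tau": joint torques, N m; "eef_pos": TCP position; "tcp_rot": TCP orientation; "ft_force": force on the tool from outside, world axes, zero at the start; "moment": the same for the moment, N m; "opening": opening from 0.0 (shut) to 1.0 (fully open).
Only numpy, scipy, OpenCV 4.12 (cv2) and the standard library are available. Lean on these libraries where they do the work, as an engineer would, in place of code of your own. Each camera call takes 0.05 s, during which the arm holds its last target.

## Task

Dry-pack the radio modules: move the spent orange cartridge from the dry box to the red scrap tray and lay every module flat on the floor of the dry box, none on top of another. Then ease the lid fully shut without slamming it, turn the lock collar until its red lug points at the green mark, and then press the yellow pump plunger down to its stop for a moment and let it come back up. Leave the other things on the bench alone.

Things in the scene. Friction and masses are not known exactly. Their poses are not given: they have to be found in the camera images.
- module1: radio module: aluminium block 80 (its x) x 44 (its y) x 24 (its z) mm with a green circuit face and a few low parts (3 mm, look only) on top, about 130 g; origin at the block's centre, so 12 mm above what it lies on. Two to four modules are present; the others read None and do not count
- module2: radio module: aluminium block 80 (its x) x 44 (its y) x 24 (its z) mm with a green circuit face and a few low parts (3 mm, look only) on top, about 130 g; origin at the block's centre, so 12 mm above what it lies on. Two to four modules are present; the others read None and do not count
- module3: radio module: aluminium block 80 (its x) x 44 (its y) x 24 (its z) mm with a green circuit face and a few low parts (3 mm, look only) on top, about 130 g; origin at the block's centre, so 12 mm above what it lies on. Two to four modules are present; the others read None and do not count
- module4: radio module: aluminium block 80 (its x) x 44 (its y) x 24 (its z) mm with a green circuit face and a few low parts (3 mm, look only) on top, about 130 g; origin at the block's centre, so 12 mm above what it lies on. Two to four modules are present; the others read None and do not count
- cartridge: spent drying cartridge: orange block 64 (x) x 40 (y) x 30 (z) mm with white slots on top, about 80 g; origin at its centre. Starts on the floor of the dry box
- tray: red open scrap tray, fixed, outside 120 (x) x 110 (y) x 35 (z) mm, walls and floor 4 mm; origin under its centre, on the bench
- chamber: grey vacuum dry box, fixed, open-topped tub 232 x 232 mm outside, 75 mm high, walls and floor 6 mm (inside 220 x 220 x 69 mm deep); origin under its centre, on the bench; z up. Its lid is hinged along the top of its -y wall. There is room for four modules flat on the floor, two by two
- lid (a joint): angle of the dry box lid, rad: 0 shut on the rim, up to 1.85 open (1.57 = upright). A 232 x 232 x 12 mm plate hinged along the box's -y top edge, 75 mm above the bench; a stiff hinge (0.9 N m) keeps it where it is left. Open, its outer face, with collar and plunger, looks to the box's -y side and its tab is on top, about 330 mm high. Push it shut on the tab's outer face with 2 to 8 N
- lid_hinge (a point): middle of the lid's hinge line. Its axes are the lid's: x along the hinge, y from the hinge towards the tab, z out of the lid's outer (upper) face, which lies at z = 12 mm
- lid_tab (a point): centre of the outer face of the black tab (80 x 24 mm, 10 mm thick) on the lid's free edge, 243 mm from the hinge line; axes as the lid's
- collar (a joint): angle of the lock collar, rad: 0 = red lug at the white mark (open), 1.40 = red lug at the green mark (locked); grows clockwise seen from outside. Turns from -0.1 to 1.8, so it can pass the mark; friction 0.12 N m, stays where left. A dark disc of 57 mm radius round the plunger, captive in the middle of the lid, face 18 mm above the lid's outer face, with two upright lugs, red and grey
- red_lug (a point): centre of the top of the collar's red lug: an upright fin 24 mm long (radially, from 33 to 57 mm from the axis), 14 mm thick and standing 36 mm above the collar's face; 54 mm above the lid's outer face
- lock_mark (a point): centre of the green lock mark on the lid's outer face, 76 mm from the collar's axis, straight towards the lid's -x side (towards the robot)
- plunger (a joint): travel of the pump plunger, m: 0 up, 0.012 down at its stop; a spring pushes it back up (2 N at the top, 8 N at the stop). Pressed along the collar's axis into the lid
- plunger_top (a point): centre of the top of the yellow plunger head, 40 mm diameter, on the collar's axis, 116 mm from the hinge line; 58 mm above the lid's outer face when up, 4 mm above the lugs' tops
- spool: bystander: blue and silver solder spool, 44 mm diameter, 38 mm high, standing among the modules; leave it alone
- multimeter: bystander: yellow multimeter, 150 x 75 x 35 mm, lying; leave it alone
- screwdriver: bystander: screwdriver, 190 mm long, lying; origin near its middle; leave it alone
- wood_block: bystander: pale wood block, 120 x 60 x 35 mm; leave it alone
- pot: bystander: white pot, 84 mm across its rim, 70 mm high; leave it alone
- tape: bystander: roll of brown tape, 90 mm diameter, 22 mm high; leave it alone
Mind the look-alikes: they are no part of the job. There is more than one size of the cartridge; the one meant has the size given above. Leave any purple look-alike of the module1 alone.

How it is judged (in metres and radians):
On the way, in this order (a step that is already met when the one before it is completed fails the run):
1. the cartridge is in the tray and every module lies flat on the dry box floor, the lid still open (x of module1 in the frame of chamber between -0.105 and 0.105 m and y of module1 in the frame of chamber between -0.105 and 0.105 m and z of each of module1, module2, module3, module4 in the frame of chamber below 0.026 m and x of module2 in the frame of chamber between -0.105 and 0.105 m and y of module2 in the frame of chamber between -0.105 and 0.105 m and x of module3 in the frame of chamber between -0.105 and 0.105 m and y of module3 in the frame of chamber between -0.105 and 0.105 m and x of module4 in the frame of chamber between -0.105 and 0.105 m and y of module4 in the frame of chamber between -0.105 and 0.105 m and x of cartridge in the frame of tray between -0.056 and 0.056 m and y of cartridge in the frame of tray between -0.051 and 0.051 m and z of cartridge in the frame of tray below 0.045 m and value of joint lid above 0.5 rad), for 0.2 s.
2. the lid is shut (value of joint lid below 0.04 rad), for 0.2 s.
3. the collar is turned to its lock mark with the lid shut (value of joint collar between 1.28 and 1.52 rad and value of joint lid below 0.04 rad), for 0.2 s.
4. the plunger is pressed down to its stop with the collar locked (all of step 3 and value of joint plunger above 0.0105 m), for 0.2 s.
At the end, for the whole second after the job is handed in: Modules flat on the dry box floor (centres under 26 mm above its underside), cartridge in the tray, lid shut (within 0.04 rad), collar at 1.28 to 1.52 rad, plunger up again (within 3 mm) after being pressed beyond 10.5 mm for 0.2 s (all of step 3 and x of module1 in the frame of chamber between -0.105 and 0.105 m and y of module1 in the frame of chamber between -0.105 and 0.105 m and z of each of module1, module2, module3, module4 in the frame of chamber below 0.026 m and x of module2 in the frame of chamber between -0.105 and 0.105 m and y of module2 in the frame of chamber between -0.105 and 0.105 m and x of module3 in the frame of chamber between -0.105 and 0.105 m and y of module3 in the frame of chamber between -0.105 and 0.105 m and x of module4 in the frame of chamber between -0.105 and 0.105 m and y of module4 in the frame of chamber between -0.105 and 0.105 m and x of cartridge in the frame of tray between -0.056 and 0.056 m and y of cartridge in the frame of tray between -0.051 and 0.051 m and z of cartridge in the frame of tray below 0.045 m and value of joint plunger below 0.003 m); the robot touches nothing.
It fails at once if the lid is slammed (closing faster than 2 rad/s) (velocity of joint lid below -2 rad/s).
It fails at once if a bystander is pushed aside more than 50 mm (distance of any of spool, multimeter, screwdriver, wood_block, pot, tape from where it was at the start of the episode above 0.05 m).
Of module1, module2, module3, module4 only 2 to 4 are there at a start; the rules pass over those that are not, and their reading is None.
At some moment in a run one of module1, module2, module3, module4, cartridge may be knocked a few centimetres aside while the robot is not near it.
Once in a run the grip may slacken for a moment while it holds something.
It also fails if it takes over 210 s, if anything falls off the work surface, if the arm or the gripper's body presses on something with over 40 N, if the wrist force passes 120 N, or if a joint passes its speed limit or range.

## Working session

There is one attempt and no reset: what is moved stays moved. The work goes in short steps, Python scripts to look and compute and a tool call to move; the robot and the scene stay as the last step left them, time stands still between calls to the robot, and variables do not carry over. Pictures are saved under pics/ and viewed, and the job is handed in when it is done.

Besides the shell and the picture viewer there is one more tool, called after ">>>" as name(argument=value, ...), one argument or row to a line, values as JSON. drive_tool: Moves the arm, as the interface text tells. Its arguments: {"type":"object","properties":{"commands":{"type":"array"},"grip":{"type":"number"}},"required":["commands"]}

```bash
ls; mkdir -p pics; cat > h.py <<'E'
import numpy as np, cv2
from cell import env
def cal(n):
    c=env.calibration(n); return [np.array(c[k],float) for k in("intrinsics","dist_coeffs","rvec","tvec")]
def ray(n,px,c=None):
    K,d,r,t=c or cal(n); R=cv2.Rodrigues(r)[0]
    u=cv2.undistortPoints(np.array(px,float).reshape(-1,1,2),K,d).reshape(-1,2)
    D=np.c_[u,np.ones(len(u))]@R; o=-R.T@t.ravel(); return o,D
def at_z(n,px,z,c=None):
    o,D=ray(n,px,c); s=(z-o[2])/D[:,2]; return o+D*s[:,None]
def proj(n,p,c=None):
    K,d,r,t=c or cal(n); return cv2.projectPoints(np.array(p,float).reshape(-1,1,3),r,t,K,d)[0].reshape(-1,2)
def save(img,name): cv2.imwrite('pics/'+name,cv2.cvtColor(img,cv2.COLOR_RGB2BGR))
E
python3 - <<'E'
from h import *
s=env.state();print(s)
for n in("scene","top","wrist"):
    im=env.read_camera(n);save(im,f'{n}0.png');np.save(f'{n}0.npy',im)
    for q in("module1","cartridge","tray","chamber","lid_tab","red_lug","lock_mark","lid_hinge","plunger_top","spool","multimeter","pot","wood_block"):
        print(n,q,[(np.round(r["pixel"]).tolist(),round(r["conf"],2)) for r in env.place_of(q,n)])
E
```

```text
pics
{'t': 0.0, 'joints': array([-1.36160310e+00,  4.91574155e-01,  1.55946893e+00,  1.26404591e-05,
        1.09166066e+00, -1.05573220e-01]), 'qvel': array([ 0.00034642,  0.00040663, -0.00054849,  0.00095795, -0.00262362,
       -0.00035505]), 'tau': array([ 3.22863096e-03, -6.12633848e+01, -2.58184594e+01,  6.93239481e-02,
        4.81184351e-02, -7.11094117e-05]), 'eef_pos': array([ 193.48628928, -594.04121525,  214.04596333]), 'tcp_rot': array([-3.14048893e+00, -1.28231723e-04,  3.14760538e-01]), 'ft_force': array([-0.77839929,  0.75195007, -0.53875812]), 'moment': array([-0.05310181, -0.04594973, -0.02382655]), 'opening': 0.9964910669476446}
scene module1 [([321.0, 211.0], 0.68), ([363.0, 186.0], 0.63), ([419.0, 206.0], 0.62), ([398.0, 231.0], 0.61)]
scene cartridge [([187.0, 340.0], 0.81), ([249.0, 282.0], 0.69), ([258.0, 289.0], 0.32)]
scene tray []
scene chamber [([258.0, 290.0], 0.58), ([366.0, 185.0], 0.31)]
scene lid_tab [([180.0, 245.0], 0.91)]
scene red_lug [([182.0, 296.0], 0.82), ([158.0, 290.0], 0.39)]
scene lock_mark [([182.0, 257.0], 0.95)]
scene lid_hinge [([216.0
[... 520 characters left out ...]
, 0.56)]
top tray [([297.0, 211.0], 0.59)]
top chamber [([405.0, 262.0], 0.95)]
top lid_tab [([521.0, 251.0], 0.88)]
top red_lug []
top lock_mark [([494.0, 296.0], 0.85), ([222.0, 207.0], 0.49)]
top lid_hinge [([464.0, 259.0], 0.61)]
top plunger_top []
top spool [([240.0, 257.0], 0.51), ([414.0, 268.0], 0.45), ([298.0, 212.0], 0.42)]
top multimeter [([278.0, 153.0], 0.68)]
top pot [([135.0, 316.0], 0.97)]
top wood_block [([357.0, 158.0], 0.96), ([134.0, 315.0], 0.47)]
wrist module1 []
wrist cartridge []
wrist tray []
wrist chamber []
wrist lid_tab []
wrist red_lug []
wrist lock_mark []
wrist lid_hinge []
wrist plunger_top []
wrist spool []
wrist multimeter []
wrist pot []
wrist wood_block []
```

View pics/scene0.png

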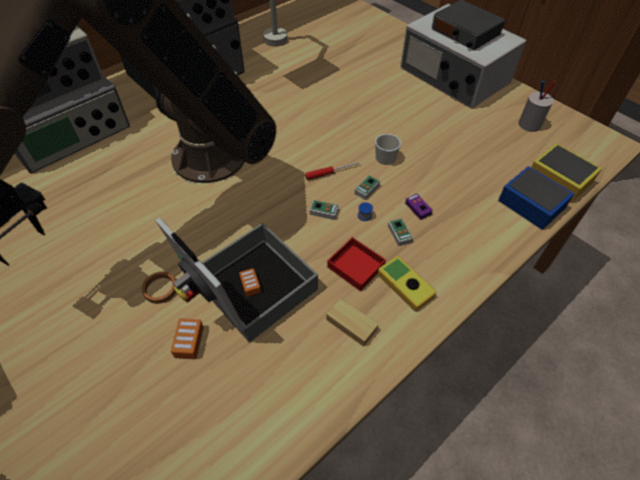

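View pics/top0.png

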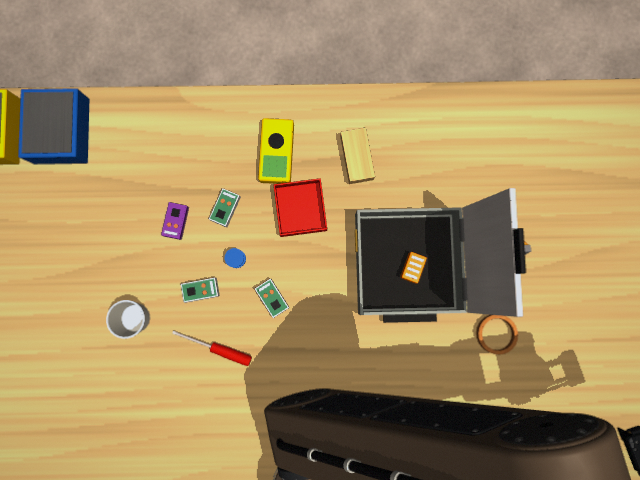

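```bash
python3 - <<'E'
from h import *
im=np.load('top0.npy')
save(cv2.resize(im[120:330,110:390],None,fx=2.8,fy=2.8,interpolation=cv2.INTER_CUBIC),'topL.png')
save(cv2.resize(im[180:340,330:550],None,fx=3.6,fy=3.6,interpolation=cv2.INTER_CUBIC),'topR.png')
for nm,px,z in(("chamber",(405,262),0),("cart",(414,267),21),("hinge",(464,259),75),("tab",(521,251),330)): print(nm,at_z("top",[px],z).round())
for px in((225,210),(177,222),(271,298),(201,289),(240,257),(297,211),(135,316)): print(px,at_z("top",[px],12).round())
print(ray("top",[(320,240)]),ray("scene",[(320,240)]))
E
```

```text
chamber [[ 515. -189.    0.]]
cart [[ 502. -206.   21.]]
hinge [[ 515. -307.   75.]]
tab [[ 514. -340.  330.]]
(225, 210) [[642. 230.  12.]]
(177, 222) [[615. 341.  12.]]
(271, 298) [[436. 124.  12.]]
(201, 289) [[459. 285.  12.]]
(240, 257) [[532. 195.  12.]]
(297, 211) [[637.  62.  12.]]
(135, 316) [[400. 435.  12.]]
(array([ 446.48521546,   15.76221743, 1317.54298576]), array([[ 0.09278243, -0.00520917, -0.99573798]])) (array([1139.48195737, -532.73055445, 1112.75600567]), array([[-0.44883649,  0.41021414, -0.79394922]]))
```

View crops.

View pics/topL.png

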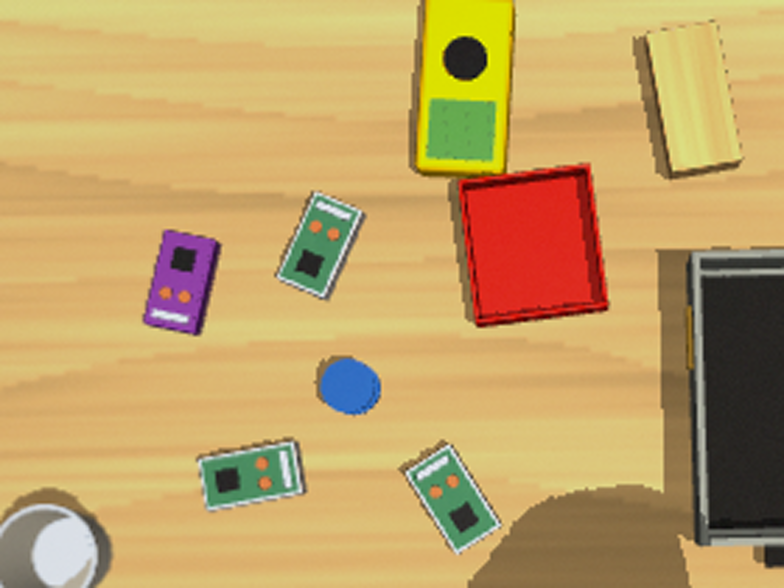

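View pics/topR.png

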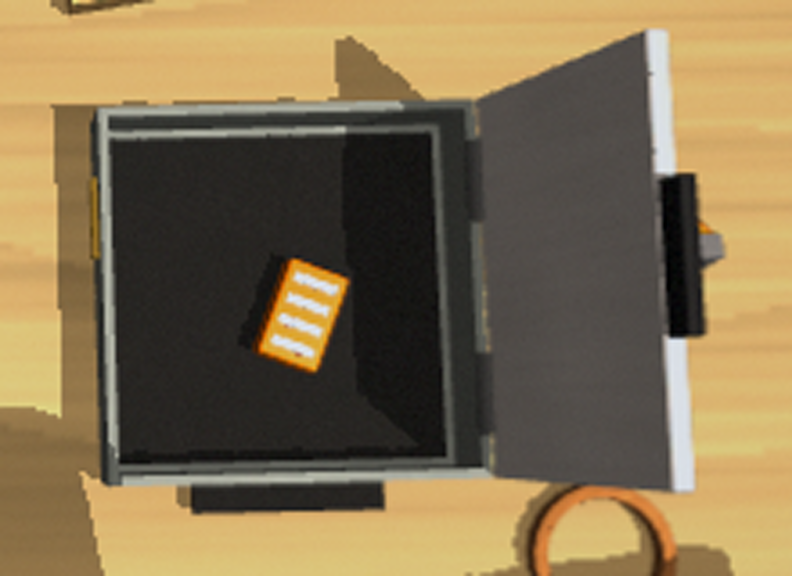

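```bash
cat >> h.py <<'E'
from scipy.optimize import minimize,least_squares
def rectfit(mask,n,L,W,ztop,thr=None):
    """min area rect at plane ztop of mask pixels"""
    ys,xs=np.nonzero(mask); P=at_z(n,np.c_[xs,ys],ztop)[:,:2].astype(np.float32)
    (c,(w,h),a)=cv2.minAreaRect(P)
    if w<h: w,h,a=h,w,a+90
    return np.round(c,1),round(w,1),round(h,1),round((a+90)%180-90,1)
E
python3 - <<'E'
from h import *
im=env.read_camera("top")
for q in("module1","cartridge","tray","chamber","spool"):
    for r in env.trace(q,"top"):
        m=r["pixels"]
        z={"module1":24,"cartridge":36,"tray":35,"chamber":75,"spool":38}[q]
        m=m.astype(np.uint8); n,l,st,_=cv2.connectedComponentsWithStats(m); m=l==1+st[1:,4].argmax()
        print(q,np.round(r["pixel"]),round(r["conf"],2),m.sum(),rectfit(m,"top",0,0,z))
E
```

```text
module1 [222. 210.] 0.91 646 (array([646.5, 229.2]), 78.3, 46.0, -24.1)
module1 [203. 290.] 0.85 726 (array([457.3, 284.5]), 83.8, 46.2, -80.3)
module1 [176. 218.] 0.82 714 (array([617.7, 343.2]), 80.4, 48.4, -12.1)
module1 [269. 298.] 0.63 696 (array([436.7, 121.5]), 81.4, 45.8, 32.6)
cartridge [412. 265.] 0.94 545 (array([ 502. , -201.2]), 66.4, 44.1, -21.7)
tray [300. 208.] 0.82 2570 (array([642.5,  54.2]), 124.2, 113.7, 6.3)
chamber [443. 260.] 0.77 18055 (array([ 522.7, -259.3]), 386.7, 280.3, -87.5)
spool [238. 259.] 0.52 331 (array([528.9, 202.6]), 45.6, 43.2, 89.1)
```

```bash
python3 - <<'E'
from h import *
px=np.array([(95,110),(105,485),(492,475),(478,100)])/3.6+[330,180]
P=at_z("top",px,75)[:,:2]; print(P.round(1),P.mean(0)); print(np.linalg.norm(np.roll(P,-1,0)-P,axis=1))
e=P[0]-P[1];print('x-axis ang',np.degrees(np.arctan2(e[1],e[0]))); e=P[3]-P[2];print(np.degrees(np.arctan2(e[1],e[0])));e=P[1]-P[2];print('y',np.degrees(np.arctan2(-e[0],e[1])))
e=P[0]-P[3];print('y',np.degrees(np.arctan2(-e[0],e[1])))
im=np.load('scene0.npy'); save(cv2.resize(im[200:370,120:340],None,fx=3.6,fy=3.4,interpolation=cv2.INTER_CUBIC),'sceneC.png')
E
```

```text
[[ 626.7  -72.6]
 [ 397.4  -73.5]
 [ 400.  -307.4]
 [ 629.1 -308.7]] [ 513.31269684 -190.55289254]
[229.29008573 233.98665495 229.10776523 236.07487625]
x-axis ang 0.20638764446557661
-0.3162028824882364
y 0.6411493149159914
y 0.5907399368654419
```

View pics/sceneC.png

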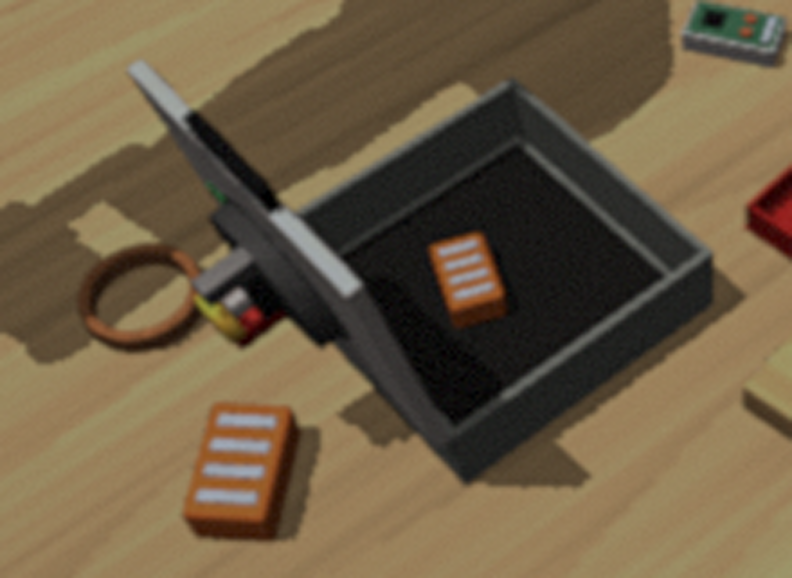

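Candidates for the cartridge: top (414,267)/scene (249,282), inside the box, 66×44 mm as measured (wanted one); the bigger orange block outside at scene (187,340) (look-alike). Modules: top (222,210), (203,290), (269,298) green; (176,218) is purple, so it stays. The crop confirms that the small one lies on the box floor.

>>> drive_tool(
  commands=[
    {"dz": 37},
    {"dz": 37},
    {"dz": 37},
    {"dz": 37},
    {"dz": 37},
  ],
  grip=0.75,
)

```text
invalid input
```

>>> drive_tool(
  commands=[
    {"dz": 30},
    {"dx": 22,"dy": 28,"yaw": -5},
    {"dx": 22,"dy": 28,"yaw": -5},
    {"dx": 22,"dy": 28,"yaw": -5},
    {"dx": 22,"dy": 28,"yaw": -5},
  ],
)

```text
invalid input
```

>>> drive_tool(
  commands=[
    {"dx": 22,"dy": 28,"yaw": -5},
    {"dx": 22,"dy": 28,"yaw": -5},
    {"dx": 22,"dy": 28,"yaw": -5},
    {"dx": 22,"dy": 28,"yaw": -5},
    {"dx": 22,"dy": 28},
  ],
)

```text
invalid input
```

>>> drive_tool(
  commands=[
    {"dx": 22,"dy": 28},
    {"dx": 22,"dy": 28},
    {"dx": 22,"dy": 28},
    {"dx": 22,"dy": 28},
    {"dx": 22,"dy": 28},
  ],
)

```text
invalid input
```

>>> drive_tool(
  commands=[
    {"dz": -36},
    {"dz": -36},
    {"dz": -36},
    {"dz": -36},
    {"dz": -36},
  ],
)

```text
invalid input
```

>>> drive_tool(
  commands=[
    {"dz": -36},
    {},
    {},
  ],
)

```text
invalid input
```

```bash
cat >> h.py <<'E'
def look(n,name,qs,show=True):
    c=cal(n); im=env.read_camera(n); save(im,name)
    out={}
    for q,z in qs:
        for r in env.trace(q,n):
            m=r["pixels"].astype(np.uint8); k,l,st,_=cv2.connectedComponentsWithStats(m)
            if k<2: continue
            m=l==1+st[1:,4].argmax()
            try: print(n,q,np.round(r["pixel"]),round(r["conf"],2),m.sum(),rectfit2(m,c,z))
            except Exception as e: print(q,e)
    return im,c
def rectfit2(mask,c,z):
    ys,xs=np.nonzero(mask); P=at_z(None,np.c_[xs,ys],z,c)[:,:2].astype(np.float32)
    (ce,(w,h),a)=cv2.minAreaRect(P)
    if w<h: w,h,a=h,w,a+90
    return np.round(ce,1),round(w,1),round(h,1),round((a+90)%180-90,1)
E
python3 - <<'E'
from h import *
s=env.state();print(s['t'],s['eef_pos'],s['tcp_rot'],s['opening'],s['joints'],s['ft_force'])
look("wrist","w1.png",[("cartridge",36)]);look("top","t1.png",[("cartridge",36)])
E
```

```text
2.4 [ 193.53244461 -594.32684694  214.65929519] [3.14144842e+00 3.44022095e-05 3.14783450e-01] 0.9987944367515689 [-1.36161268e+00  4.90918463e-01  1.55887151e+00 -2.14195785e-05
  1.09165562e+00 -1.05589931e-01] [ 0.97983952 -0.11909821 -0.4757667 ]
top cartridge [414. 266.] 0.67 577 (array([ 501.9, -201.2]), 69.2, 45.5, -19.4)
```

View pics/w1.png

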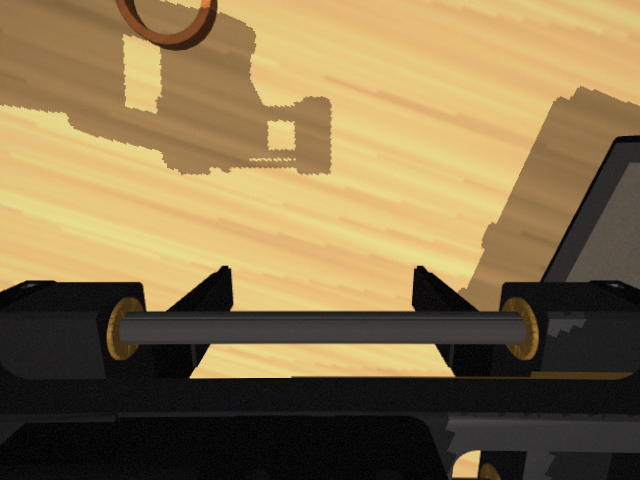

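Moves were refused ("invalid input"); I'll give all four keys in each row.

>>> drive_tool(
  commands=[
    {"dx": 0,"dy": 0,"dz": 37,"yaw": 0},
    {"dx": 0,"dy": 0,"dz": 37,"yaw": 0},
    {"dx": 0,"dy": 0,"dz": 37,"yaw": 0},
    {"dx": 0,"dy": 0,"dz": 37,"yaw": 0},
    {"dx": 0,"dy": 0,"dz": 37,"yaw": 0},
  ],
  grip=0.75,
)

```text
t: 3.02
eef_pos: [193.5, -593.9, 401.7]
tcp_rot: [3.141, 0.0, 0.315]
ft_force: [-0.5, -0.8, 0.3]
opening: 0.761
```

>>> drive_tool(
  commands=[
    {"dx": 0,"dy": 0,"dz": 30,"yaw": 0},
    {"dx": 22,"dy": 28,"dz": 0,"yaw": -5},
    {"dx": 22,"dy": 28,"dz": 0,"yaw": -5},
    {"dx": 22,"dy": 28,"dz": 0,"yaw": -5},
    {"dx": 22,"dy": 28,"dz": 0,"yaw": -5},
  ],
)

```text
t: 3.43
eef_pos: [282.1, -481.0, 429.7]
tcp_rot: [3.141, -0.0, -0.039]
ft_force: [1.0, -0.3, -1.1]
opening: 0.749
```

>>> drive_tool(
  commands=[
    {"dx": 22,"dy": 28,"dz": 0,"yaw": -5},
    {"dx": 22,"dy": 28,"dz": 0,"yaw": -5},
    {"dx": 22,"dy": 28,"dz": 0,"yaw": -5},
    {"dx": 22,"dy": 28,"dz": 0,"yaw": -5},
    {"dx": 22,"dy": 28,"dz": 0,"yaw": 0},
  ],
)

```text
t: 3.85
eef_pos: [392.2, -340.7, 429.9]
tcp_rot: [3.141, -0.0, -0.389]
ft_force: [1.2, -1.2, 0.7]
opening: 0.751
```

>>> drive_tool(
  commands=[
    {"dx": 22,"dy": 28,"dz": 0,"yaw": 0},
    {"dx": 22,"dy": 28,"dz": 0,"yaw": 0},
    {"dx": 22,"dy": 28,"dz": 0,"yaw": 0},
    {"dx": 22,"dy": 28,"dz": 0,"yaw": 0},
    {"dx": 22,"dy": 28,"dz": 0,"yaw": 0},
  ],
)

```text
t: 4.27
eef_pos: [502.3, -200.6, 429.9]
tcp_rot: [3.141, -0.0, -0.383]
ft_force: [-0.6, -1.3, 0.4]
opening: 0.748
```

>>> drive_tool(
  commands=[
    {"dx": 0,"dy": 0,"dz": -36,"yaw": 0},
    {"dx": 0,"dy": 0,"dz": -36,"yaw": 0},
    {"dx": 0,"dy": 0,"dz": -36,"yaw": 0},
    {"dx": 0,"dy": 0,"dz": -36,"yaw": 0},
    {"dx": 0,"dy": 0,"dz": -36,"yaw": 0},
  ],
)

```text
t: 4.68
eef_pos: [501.3, -202.0, 248.3]
tcp_rot: [3.141, -0.001, -0.383]
ft_force: [1.5, -0.6, -0.6]
opening: 0.751
```

>>> drive_tool(
  commands=[
    {"dx": 0,"dy": 0,"dz": -30,"yaw": 0},
    {"dx": 0,"dy": 0,"dz": 0,"yaw": 0},
    {"dx": 0,"dy": 0,"dz": 0,"yaw": 0},
  ],
)

```text
t: 4.93
eef_pos: [501.4, -202.3, 219.5]
tcp_rot: [-3.141, 0.002, -0.383]
ft_force: [-0.4, -1.0, 0.7]
opening: 0.748
```

```bash
python3 - <<'E'
from h import *
s=env.state();print(s['t'],s['eef_pos'],s['tcp_rot'],s['opening'],s['joints'],s['ft_force'])
look("wrist","w2.png",[("cartridge",36)]);look("top","t2.png",[("cartridge",36)])
E
```

```text
4.9333 [ 501.43842586 -202.2515185   219.51883271] [-3.14142358e+00  2.07480833e-03 -3.83364127e-01] 0.7477945638282081 [-5.05526594e-01  3.66927523e-01  1.75841089e+00 -9.98739268e-05
  1.01833419e+00  1.44868654e+00] [-0.36147358 -1.00052269  0.65891213]
wrist cartridge [322. 216.] 0.78 2418 (array([ 503.2, -203.5]), 65.5, 41.4, -21.9)
top cartridge [406. 273.] 0.43 61 (array([ 486.8, -179.9]), 24.4, 13.1, -28.2)
```

View pics/w2.png

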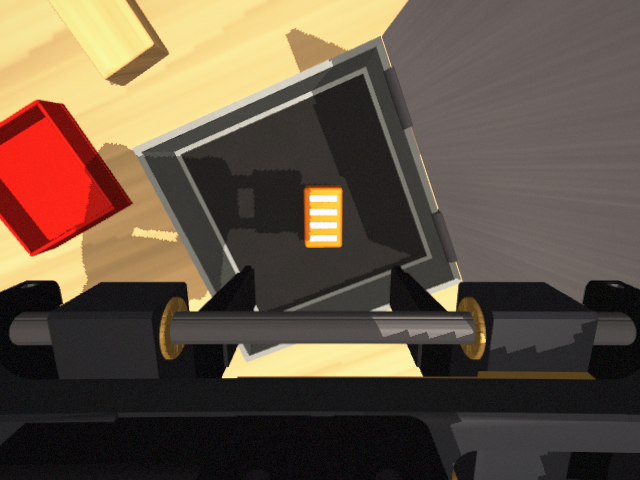

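Wrist view: cartridge at (322,216), aligned between the fingers, 65×41 mm.

>>> drive_tool(
  commands=[
    {"dx": 1,"dy": -1,"dz": -35,"yaw": 0},
    {"dx": 0,"dy": 0,"dz": -35,"yaw": 0},
    {"dx": 0,"dy": 0,"dz": -35,"yaw": 0},
    {"dx": 0,"dy": 0,"dz": -35,"yaw": 0},
    {"dx": 0,"dy": 0,"dz": -30,"yaw": 0},
  ],
)

```text
t: 5.55
eef_pos: [503.1, -203.6, 49.2]
tcp_rot: [3.141, -0.002, -0.383]
ft_force: [0.1, -0.0, 0.0]
opening: 0.753
```

>>> drive_tool(
  commands=[
    {"dx": 0,"dy": 0,"dz": -22,"yaw": 0},
    {"dx": 0,"dy": 0,"dz": -16,"yaw": 0},
    {"dx": 0,"dy": 0,"dz": 0,"yaw": 0},
    {"dx": 0,"dy": 0,"dz": 0,"yaw": 0},
  ],
)

```text
t: 5.88
eef_pos: [503.1, -203.6, 12.3]
tcp_rot: [3.141, -0.0, -0.383]
ft_force: [0.3, 0.3, 1.2]
opening: 0.748
```

>>> drive_tool(
  commands=[
    {"dx": 0,"dy": 0,"dz": 0,"yaw": 0},
    {"dx": 0,"dy": 0,"dz": 0,"yaw": 0},
    {"dx": 0,"dy": 0,"dz": 0,"yaw": 0},
    {"dx": 0,"dy": 0,"dz": 0,"yaw": 0},
    {"dx": 0,"dy": 0,"dz": 0,"yaw": 0},
  ],
  grip=0.2,
)

```text
t: 6.3
eef_pos: [502.8, -203.4, 12.3]
tcp_rot: [3.141, -0.001, -0.383]
ft_force: [0.2, -0.4, -0.8]
opening: 0.457
```

>>> drive_tool(
  commands=[
    {"dx": 0,"dy": 0,"dz": 0,"yaw": 0},
    {"dx": 0,"dy": 0,"dz": 0,"yaw": 0},
  ],
)

```text
t: 6.47
eef_pos: [502.7, -203.4, 12.1]
tcp_rot: [3.141, -0.001, -0.383]
ft_force: [-0.8, -0.0, 6.5]
opening: 0.419
```

>>> drive_tool(
  commands=[
    {"dx": 0,"dy": 0,"dz": 20,"yaw": 0},
    {"dx": 0,"dy": 0,"dz": 30,"yaw": 0},
    {"dx": 0,"dy": 0,"dz": 35,"yaw": 0},
    {"dx": 0,"dy": 0,"dz": 35,"yaw": 0},
    {"dx": 14,"dy": 26,"dz": 10,"yaw": 0},
  ],
)

```text
t: 6.88
eef_pos: [517.0, -180.2, 146.2]
tcp_rot: [3.14, -0.006, -0.386]
ft_force: [0.9, -0.1, -0.3]
opening: 0.421
```

>>> drive_tool(
  commands=[
    {"dx": 14,"dy": 26,"dz": 0,"yaw": 5},
    {"dx": 14,"dy": 26,"dz": 0,"yaw": 5},
    {"dx": 14,"dy": 26,"dz": 0,"yaw": 5},
    {"dx": 14,"dy": 26,"dz": 0,"yaw": 5},
    {"dx": 14,"dy": 26,"dz": 0,"yaw": 4},
  ],
)

```text
t: 7.3
eef_pos: [586.9, -45.8, 141.6]
tcp_rot: [3.142, 0.0, 0.04]
ft_force: [0.6, -0.7, -0.8]
opening: 0.42
```

>>> drive_tool(
  commands=[
    {"dx": 14,"dy": 26,"dz": 0,"yaw": 4},
    {"dx": 14,"dy": 26,"dz": 0,"yaw": 0},
    {"dx": 14,"dy": 26,"dz": 0,"yaw": 0},
    {"dx": 11,"dy": 24,"dz": 0,"yaw": 0},
    {"dx": 0,"dy": 0,"dz": 0,"yaw": 0},
  ],
)

```text
t: 7.72
eef_pos: [640.7, 58.5, 141.3]
tcp_rot: [-3.141, -0.0, 0.108]
ft_force: [-0.2, 0.1, -1.4]
opening: 0.42
```

```bash
python3 - <<'E'
from h import *
s=env.state();print(s['t'],s['eef_pos'],s['tcp_rot'],s['opening'],s['ft_force'])
look("wrist","w3.png",[("tray",35)]);look("top","t3.png",[("module1",24)])
E
```

```text
7.7167 [640.6724192   58.53106306 141.25235023] [-3.14106827e+00 -4.38523495e-04  1.08382224e-01] 0.4196368803243998 [-0.15413213  0.12177664 -1.36442521]
wrist tray [335. 199.] 0.81 11415 (array([650.5,  54.7]), 109.5, 109.4, 6.8)
top module1 [201. 290.] 0.92 677 (array([458. , 284.8]), 82.1, 43.7, -80.0)
top module1 [221. 209.] 0.91 703 (array([646.8, 229.5]), 80.4, 48.5, -23.9)
top module1 [177. 222.] 0.66 731 (array([617.2, 343.3]), 81.0, 49.4, -13.3)
```

View pics/w3.png

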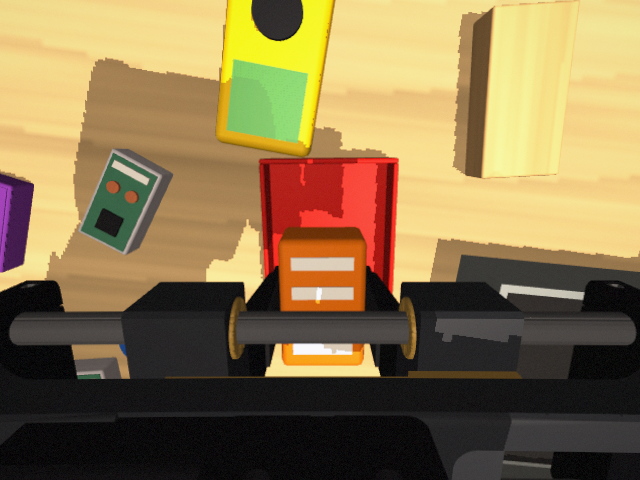

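>>> drive_tool(
  commands=[
    {"dx": 2,"dy": -3,"dz": -35,"yaw": 0},
    {"dx": 0,"dy": 0,"dz": -35,"yaw": 0},
    {"dx": 0,"dy": 0,"dz": -30,"yaw": 0},
    {"dx": 0,"dy": 0,"dz": -18,"yaw": 0},
    {"dx": 0,"dy": 0,"dz": -9,"yaw": 0},
  ],
)

```text
t: 8.33
eef_pos: [640.0, 50.4, 12.1]
tcp_rot: [-3.141, 0.004, 0.104]
ft_force: [-0.2, -0.2, -1.1]
opening: 0.415
```

>>> drive_tool(
  commands=[
    {"dx": 0,"dy": 0,"dz": -2,"yaw": 0},
    {"dx": 0,"dy": 0,"dz": 0,"yaw": 0},
    {"dx": 0,"dy": 0,"dz": 0,"yaw": 0},
  ],
)

```text
t: 8.58
eef_pos: [642.2, 51.3, 14.0]
tcp_rot: [3.141, -0.002, 0.105]
ft_force: [0.9, 0.7, -1.4]
opening: 0.42
```

>>> drive_tool(
  commands=[
    {"dx": 0,"dy": 0,"dz": 0,"yaw": 0},
    {"dx": 0,"dy": 0,"dz": 0,"yaw": 0},
    {"dx": 0,"dy": 0,"dz": 0,"yaw": 0},
    {"dx": 0,"dy": 0,"dz": 0,"yaw": 0},
  ],
  grip=0.62,
)

```text
t: 8.92
eef_pos: [641.8, 51.7, 13.3]
tcp_rot: [3.141, -0.001, 0.105]
ft_force: [-0.6, -0.2, 0.4]
opening: 0.607
```

>>> drive_tool(
  commands=[
    {"dx": 0,"dy": 0,"dz": 20,"yaw": 0},
    {"dx": 0,"dy": 0,"dz": 35,"yaw": 0},
    {"dx": 0,"dy": 0,"dz": 35,"yaw": 0},
    {"dx": 0,"dy": 0,"dz": 35,"yaw": 0},
    {"dx": 0,"dy": 0,"dz": 15,"yaw": 0},
  ],
)

```text
t: 9.33
eef_pos: [642.8, 51.8, 157.6]
tcp_rot: [3.141, -0.006, 0.106]
ft_force: [0.3, 0.1, -0.6]
opening: 0.619
```

```bash
python3 - <<'E'
from h import *
s=env.state();print(s['t'],s['eef_pos'],s['tcp_rot'],s['opening'],s['ft_force'],s['joints'])
look("wrist","w4.png",[("cartridge",34),("module1",24)])
E
```

```text
9.3333 [642.81815578  51.81151136 157.59940324] [ 3.14079737 -0.00565197  0.10557271] 0.618998588140186 [ 0.33407195  0.11602107 -0.57961271] [-2.19081349e-02  5.74173309e-01  1.57241784e+00 -8.40811111e-05
  9.89294292e-01  1.44336371e+00]
wrist cartridge [322. 230.] 0.76 3316 (array([643.9,  51.9]), 66.4, 39.4, 6.5)
wrist cartridge [497.  96.] 0.63 14405 (array([764.6, -74.5]), 119.6, 71.7, 9.3)
wrist module1 [128. 200.] 0.96 5488 (array([649.5, 226.1]), 86.0, 50.7, -23.8)
wrist module1 [ 16. 220.] 0.66 3181 (array([619.1, 320.1]), 88.0, 32.9, -6.7)
wrist module1 [ 80. 363.] 0.47 218 (array([482.1, 276.7]), 26.8, 9.9, 2.7)
```

View pics/w4.png

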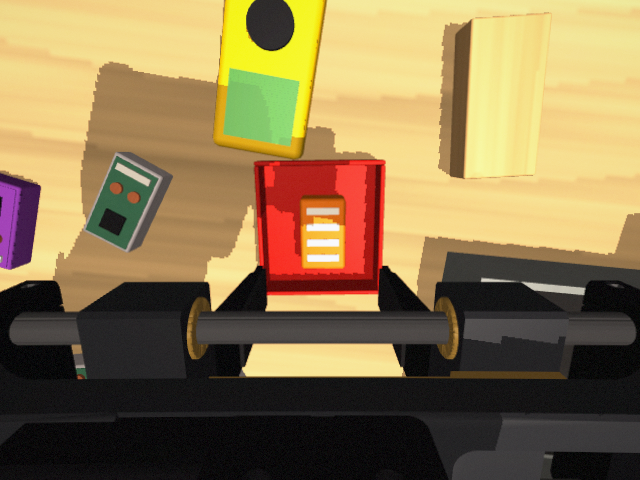

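>>> drive_tool(
  commands=[
    {"dx": 1,"dy": 36,"dz": 0,"yaw": -6},
    {"dx": 1,"dy": 36,"dz": 0,"yaw": -6},
    {"dx": 1,"dy": 36,"dz": 0,"yaw": -6},
    {"dx": 1,"dy": 36,"dz": 0,"yaw": -6},
    {"dx": 1,"dy": 33,"dz": 0,"yaw": -6},
  ],
  grip=0.75,
)

```text
t: 9.9
eef_pos: [645.7, 230.5, 150.7]
tcp_rot: [3.14, 0.002, -0.423]
ft_force: [0.8, -1.2, -0.8]
opening: 0.752
```

>>> drive_tool(
  commands=[
    {"dx": 0,"dy": 0,"dz": 0,"yaw": 0},
    {"dx": 0,"dy": 0,"dz": 0,"yaw": 0},
  ],
)

```text
t: 10.07
eef_pos: [645.5, 230.3, 150.6]
tcp_rot: [3.14, 0.002, -0.415]
ft_force: [0.5, -1.2, -0.5]
opening: 0.75
```

```bash
python3 - <<'E'
from h import *
s=env.state();print(s['t'],s['eef_pos'],s['tcp_rot'],s['opening'])
look("wrist","w5.png",[("module1",24)])
E
```

```text
10.0667 [645.53931204 230.29003776 150.56150644] [ 3.13973518e+00  2.18332822e-03 -4.15195508e-01] 0.7497110920893567
wrist module1 [322. 224.] 0.71 4474 (array([649.1, 230.5]), 81.0, 43.9, -23.8)
wrist module1 [210. 275.] 0.67 1736 (array([650. , 341.1]), 64.0, 34.2, -70.6)
wrist module1 [362. 374.] 0.62 70 (array([498.6, 252.3]), 13.8, 6.7, 66.3)
```

View pics/w5.png

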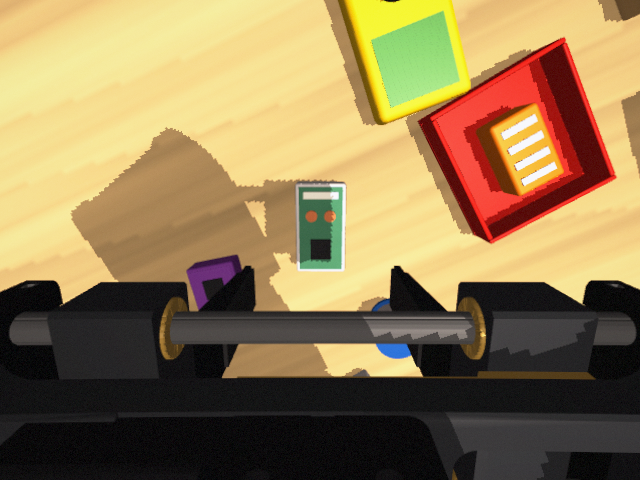

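>>> drive_tool(
  commands=[
    {"dx": 3,"dy": 0,"dz": -35,"yaw": 0},
    {"dx": 0,"dy": 0,"dz": -35,"yaw": 0},
    {"dx": 0,"dy": 0,"dz": -35,"yaw": 0},
    {"dx": 0,"dy": 0,"dz": -25,"yaw": 0},
    {"dx": 0,"dy": 0,"dz": -10,"yaw": 0},
  ],
)

```text
t: 10.58
eef_pos: [647.8, 226.6, 8.4]
tcp_rot: [3.138, 0.005, -0.419]
ft_force: [-0.4, 0.6, -0.1]
opening: 0.749
```

>>> drive_tool(
  commands=[
    {"dx": 0,"dy": 0,"dz": -5,"yaw": 0},
    {"dx": 0,"dy": 0,"dz": 0,"yaw": 0},
    {"dx": 0,"dy": 0,"dz": 0,"yaw": 0},
  ],
)

```text
t: 10.83
eef_pos: [650.4, 228.4, 9.0]
tcp_rot: [-3.141, -0.001, -0.419]
ft_force: [-0.2, 0.3, 0.8]
opening: 0.75
```

>>> drive_tool(
  commands=[
    {"dx": 0,"dy": 1,"dz": -5,"yaw": 0},
    {"dx": 0,"dy": 0,"dz": 0,"yaw": 0},
  ],
)

```text
t: 11.0
eef_pos: [649.9, 229.9, 3.5]
tcp_rot: [-3.141, -0.001, -0.418]
ft_force: [0.0, 0.3, 0.5]
opening: 0.746
```

>>> drive_tool(
  commands=[
    {"dx": 0,"dy": 0,"dz": 0,"yaw": 0},
    {"dx": 0,"dy": 0,"dz": 0,"yaw": 0},
    {"dx": 0,"dy": 0,"dz": 0,"yaw": 0},
    {"dx": 0,"dy": 0,"dz": 0,"yaw": 0},
    {"dx": 0,"dy": 0,"dz": 0,"yaw": 0},
  ],
  grip=0.2,
)

```text
t: 11.42
eef_pos: [649.6, 229.7, 2.8]
tcp_rot: [-3.142, -0.0, -0.418]
ft_force: [-0.5, -2.2, 2.9]
opening: 0.46
```

>>> drive_tool(
  commands=[
    {"dx": 0,"dy": 0,"dz": 0,"yaw": 0},
    {"dx": 0,"dy": 0,"dz": 0,"yaw": 0},
    {"dx": 0,"dy": 0,"dz": 0,"yaw": 0},
  ],
)

```text
t: 11.67
eef_pos: [649.6, 229.8, 2.8]
tcp_rot: [-3.142, -0.0, -0.418]
ft_force: [-1.2, 0.4, 2.0]
opening: 0.464
```

>>> drive_tool(
  commands=[
    {"dx": 0,"dy": 0,"dz": 20,"yaw": 0},
    {"dx": 0,"dy": 0,"dz": 35,"yaw": 0},
    {"dx": 0,"dy": 0,"dz": 35,"yaw": 0},
    {"dx": -20,"dy": 0,"dz": 30,"yaw": 7},
    {"dx": -25,"dy": -25,"dz": 10,"yaw": 7},
  ],
)

```text
t: 12.08
eef_pos: [606.3, 207.4, 136.6]
tcp_rot: [-3.138, -0.006, -0.167]
ft_force: [0.5, -0.3, -0.3]
opening: 0.456
```

>>> drive_tool(
  commands=[
    {"dx": -20,"dy": -30,"dz": 0,"yaw": 7},
    {"dx": -15,"dy": -33,"dz": 0,"yaw": 7},
    {"dx": -9,"dy": -34,"dz": 0,"yaw": 7},
    {"dx": 0,"dy": -36,"dz": 0,"yaw": 7},
    {"dx": 0,"dy": -36,"dz": 0,"yaw": 7},
  ],
)

```text
t: 12.5
eef_pos: [559.8, 35.6, 132.8]
tcp_rot: [3.141, 0.0, 0.44]
ft_force: [0.8, -0.0, -1.3]
opening: 0.462
```

>>> drive_tool(
  commands=[
    {"dx": 0,"dy": -36,"dz": 0,"yaw": 7},
    {"dx": 0,"dy": -36,"dz": 0,"yaw": 7},
    {"dx": 0,"dy": -36,"dz": 0,"yaw": 7},
    {"dx": 0,"dy": -36,"dz": 0,"yaw": 7},
    {"dx": 0,"dy": -36,"dz": 0,"yaw": 7},
  ],
)

```text
t: 12.92
eef_pos: [560.2, -143.2, 132.5]
tcp_rot: [-3.141, 0.0, 1.044]
ft_force: [0.3, 0.8, -1.6]
opening: 0.458
```

>>> drive_tool(
  commands=[
    {"dx": 0,"dy": -36,"dz": 0,"yaw": 7},
    {"dx": 0,"dy": -36,"dz": 0,"yaw": 7},
    {"dx": 0,"dy": -24,"dz": 0,"yaw": 7},
    {"dx": 0,"dy": 0,"dz": 0,"yaw": 7},
    {"dx": 0,"dy": 0,"dz": 0,"yaw": 2},
  ],
)

```text
t: 13.33
eef_pos: [560.1, -239.2, 132.1]
tcp_rot: [-3.141, -0.0, 1.567]
ft_force: [0.4, -0.2, -1.8]
opening: 0.461
```

>>> drive_tool(
  commands=[
    {"dx": 0,"dy": 0,"dz": 0,"yaw": 0},
    {"dx": 0,"dy": 0,"dz": 0,"yaw": 0},
  ],
)

```text
t: 13.5
eef_pos: [560.4, -237.4, 132.4]
tcp_rot: [-3.141, -0.0, 1.56]
ft_force: [-0.1, -0.8, -1.7]
opening: 0.46
```

```bash
python3 - <<'E'
from h import *
s=env.state();print(s['t'],s['eef_pos'],s['tcp_rot'],s['opening'],s['joints'])
im,c=look("wrist","w6.png",[])
# project expected box inner floor & rim
for z,h in((75,116),(75,110)):
    p=proj(None,[(513+a*h,-190+b*h,z) for a,b in((1,1),(1,-1),(-1,-1),(-1,1))],c); print(p.round())
    cv2.polylines(im,[p.astype(np.int32)],True,(255,0,255),1)
save(im,'w6b.png')
E
```

```text
13.5 [ 560.44073297 -237.43613016  132.41519986] [-3.14120534e+00 -2.36772466e-04  1.56017361e+00] 0.4595170263751502 [-5.09227916e-01  5.58369223e-01  1.68611649e+00  2.90750597e-05
  8.97560324e-01 -4.98623377e-01]
[[441. -22.]
 [417. 344.]
 [101. 348.]
 [ 29. -20.]]
[[430.  -9.]
 [409. 337.]
 [108. 340.]
 [ 42.  -7.]]
```

View pics/w6b.png

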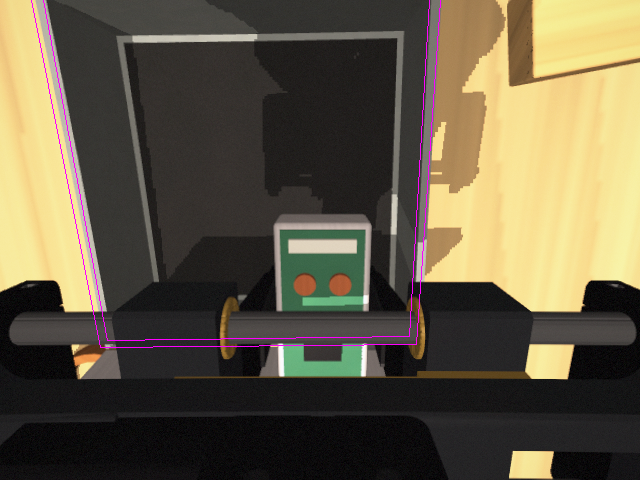

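>>> drive_tool(
  commands=[
    {"dx": -2,"dy": -2,"dz": -35,"yaw": 0},
    {"dx": 0,"dy": 0,"dz": -35,"yaw": 0},
    {"dx": 0,"dy": 0,"dz": -25,"yaw": 0},
    {"dx": 0,"dy": 0,"dz": -15,"yaw": 0},
    {"dx": 0,"dy": 0,"dz": -8,"yaw": 0},
  ],
)

```text
t: 13.97
eef_pos: [557.9, -238.7, 12.4]
tcp_rot: [-3.139, -0.001, 1.561]
ft_force: [0.0, 0.3, -2.1]
opening: 0.461
```

>>> drive_tool(
  commands=[
    {"dx": 0,"dy": 0,"dz": 0,"yaw": 0},
    {"dx": 0,"dy": 0,"dz": 0,"yaw": 0},
  ],
)

```text
t: 14.13
eef_pos: [559.0, -239.4, 15.1]
tcp_rot: [3.141, 0.0, 1.562]
ft_force: [-0.2, -0.5, 0.0]
opening: 0.462
```

Lower 5 mm more, release, and lift; then on to the module at (458,285).

>>> drive_tool(
  commands=[
    {"dx": 0,"dy": 0,"dz": -5,"yaw": 0},
    {"dx": 0,"dy": 0,"dz": 0,"yaw": 0},
    {"dx": 0,"dy": 0,"dz": 0,"yaw": 0},
  ],
)

```text
t: 14.38
eef_pos: [558.8, -239.6, 10.3]
tcp_rot: [3.141, 0.0, 1.562]
ft_force: [0.0, -0.3, -1.2]
opening: 0.458
```

>>> drive_tool(
  commands=[
    {"dx": 0,"dy": 0,"dz": 0,"yaw": 0},
    {"dx": 0,"dy": 0,"dz": 0,"yaw": 0},
    {"dx": 0,"dy": 0,"dz": 0,"yaw": 0},
    {"dx": 0,"dy": 0,"dz": 0,"yaw": 0},
  ],
  grip=0.62,
)

```text
t: 14.72
eef_pos: [558.7, -239.6, 9.9]
tcp_rot: [3.141, 0.0, 1.562]
ft_force: [-0.3, -0.7, -0.2]
opening: 0.615
```

>>> drive_tool(
  commands=[
    {"dx": 0,"dy": 0,"dz": 20,"yaw": 0},
    {"dx": 0,"dy": 0,"dz": 35,"yaw": 0},
    {"dx": 0,"dy": 0,"dz": 35,"yaw": 0},
    {"dx": 0,"dy": 0,"dz": 35,"yaw": 0},
    {"dx": 0,"dy": 0,"dz": 35,"yaw": 0},
  ],
)

```text
t: 15.13
eef_pos: [558.4, -239.4, 171.4]
tcp_rot: [-3.142, -0.0, 1.562]
ft_force: [-0.6, -0.3, 0.6]
opening: 0.622
```

```bash
python3 - <<'E'
from h import *
s=env.state();print(s['t'],s['eef_pos'],s['tcp_rot'],s['opening'])
im,c=look("wrist","w7.png",[("module1",30)])
look("top","t7.png",[("module1",24)])
E
```

```text
15.1333 [ 558.35090901 -239.37212911  171.44352316] [-3.14155638e+00 -5.34018620e-05  1.56197116e+00] 0.6223390377370875
wrist module1 [321. 228.] 0.85 3963 (array([ 558.8, -238.7]), 81.3, 43.4, 89.8)
top module1 [416. 240.] 0.75 243 (array([ 557.8, -216.3]), 43.8, 36.9, -0.9)
top module1 [175. 219.] 0.75 782 (array([617.4, 344.3]), 83.0, 52.1, -10.8)
top module1 [201. 288.] 0.72 748 (array([458.9, 284.8]), 87.1, 46.9, -79.6)
top module1 [272. 298.] 0.66 707 (array([437.6, 121.4]), 80.4, 45.9, 31.7)
```

View pics/w7.png

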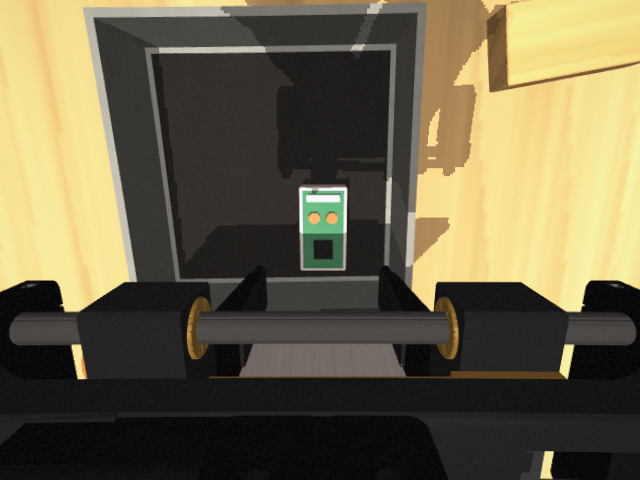

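>>> drive_tool(
  commands=[
    {"dx": -7,"dy": 35,"dz": 0,"yaw": 2},
    {"dx": -7,"dy": 35,"dz": 0,"yaw": 2},
    {"dx": -7,"dy": 35,"dz": 0,"yaw": 2},
    {"dx": -7,"dy": 35,"dz": 0,"yaw": 2},
    {"dx": -7,"dy": 35,"dz": 0,"yaw": 2},
  ],
  grip=0.75,
)

```text
t: 15.75
eef_pos: [522.4, -63.0, 168.1]
tcp_rot: [-3.139, -0.001, 1.738]
ft_force: [1.5, 1.2, 0.2]
opening: 0.751
```

>>> drive_tool(
  commands=[
    {"dx": -7,"dy": 35,"dz": 0,"yaw": 0},
    {"dx": -7,"dy": 35,"dz": 0,"yaw": 0},
    {"dx": -7,"dy": 35,"dz": 0,"yaw": 0},
    {"dx": -7,"dy": 35,"dz": 0,"yaw": 0},
    {"dx": -7,"dy": 35,"dz": 0,"yaw": 0},
  ],
)

```text
t: 16.17
eef_pos: [487.4, 112.0, 168.3]
tcp_rot: [-3.139, -0.0, 1.736]
ft_force: [0.4, -0.3, -0.4]
opening: 0.751
```

>>> drive_tool(
  commands=[
    {"dx": -6,"dy": 35,"dz": 0,"yaw": 0},
    {"dx": -6,"dy": 35,"dz": 0,"yaw": 0},
    {"dx": -6,"dy": 35,"dz": 0,"yaw": 0},
    {"dx": -6,"dy": 35,"dz": 0,"yaw": 0},
    {"dx": -6,"dy": 34,"dz": 0,"yaw": 0},
  ],
)

```text
t: 16.58
eef_pos: [457.5, 286.0, 168.2]
tcp_rot: [-3.139, 0.001, 1.737]
ft_force: [0.3, 0.0, -0.7]
opening: 0.748
```

>>> drive_tool(
  commands=[
    {"dx": 0,"dy": 0,"dz": -20,"yaw": 0},
    {"dx": 0,"dy": 0,"dz": 0,"yaw": 0},
    {"dx": 0,"dy": 0,"dz": 0,"yaw": 0},
  ],
)

```text
t: 16.83
eef_pos: [457.6, 284.1, 148.0]
tcp_rot: [-3.138, 0.001, 1.737]
ft_force: [0.2, -0.5, -0.4]
opening: 0.75
```

```bash
python3 - <<'E'
from h import *
s=env.state();print(s['t'],s['eef_pos'],s['tcp_rot'],s['opening'])
im,c=look("wrist","w8.png",[("module1",24)])
E
```

```text
16.8333 [457.62898435 284.07726269 148.04252351] [-3.13765947e+00  1.23062040e-03  1.73721477e+00] 0.7500694663855914
wrist module1 [327. 224.] 0.95 4465 (array([458.2, 289. ]), 79.6, 43.6, -80.2)
wrist module1 [284. 365.] 0.89 1707 (array([434.3, 152.3]), 84.0, 34.9, 9.7)
wrist module1 [517. 191.] 0.63 5510 (array([613.8, 347.3]), 89.0, 44.4, -12.1)
```

View pics/w8.png

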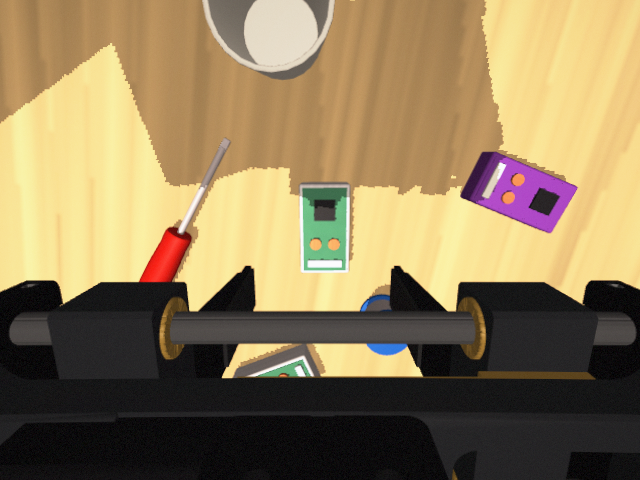

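>>> drive_tool(
  commands=[
    {"dx": 0,"dy": 3,"dz": -35,"yaw": 0},
    {"dx": 0,"dy": 0,"dz": -35,"yaw": 0},
    {"dx": 0,"dy": 0,"dz": -35,"yaw": 0},
    {"dx": 0,"dy": 0,"dz": -25,"yaw": 0},
    {"dx": 0,"dy": 0,"dz": -10,"yaw": 0},
  ],
)

```text
t: 17.35
eef_pos: [458.1, 286.0, 7.2]
tcp_rot: [-3.138, 0.001, 1.735]
ft_force: [-0.7, 0.9, -0.2]
opening: 0.751
```

>>> drive_tool(
  commands=[
    {"dx": 0,"dy": 0,"dz": 0,"yaw": 0},
    {"dx": 0,"dy": 0,"dz": 0,"yaw": 0},
    {"dx": 0,"dy": 0,"dz": 0,"yaw": 0},
  ],
)

```text
t: 17.6
eef_pos: [459.6, 287.6, 11.3]
tcp_rot: [3.139, -0.001, 1.736]
ft_force: [0.3, -0.3, -0.4]
opening: 0.749
```

>>> drive_tool(
  commands=[
    {"dx": -1,"dy": 0,"dz": -8,"yaw": 0},
    {"dx": 0,"dy": 0,"dz": 0,"yaw": 0},
    {"dx": 0,"dy": 0,"dz": 0,"yaw": 0},
  ],
)

```text
t: 17.85
eef_pos: [457.7, 287.5, 2.0]
tcp_rot: [3.141, -0.0, 1.737]
ft_force: [1.3, -1.0, 0.7]
opening: 0.75
```

>>> drive_tool(
  commands=[
    {"dx": 0,"dy": 0,"dz": 0,"yaw": 0},
    {"dx": 0,"dy": 0,"dz": 0,"yaw": 0},
    {"dx": 0,"dy": 0,"dz": 0,"yaw": 0},
    {"dx": 0,"dy": 0,"dz": 0,"yaw": 0},
    {"dx": 0,"dy": 0,"dz": 0,"yaw": 0},
  ],
  grip=0.2,
)

```text
t: 18.27
eef_pos: [457.7, 287.5, 1.7]
tcp_rot: [3.141, -0.0, 1.736]
ft_force: [-0.3, -1.2, 0.6]
opening: 0.461
```

>>> drive_tool(
  commands=[
    {"dx": 0,"dy": 0,"dz": 0,"yaw": 0},
    {"dx": 0,"dy": 0,"dz": 0,"yaw": 0},
    {"dx": 0,"dy": 0,"dz": 0,"yaw": 0},
  ],
)

```text
t: 18.52
eef_pos: [457.7, 287.5, 1.7]
tcp_rot: [3.141, -0.0, 1.737]
ft_force: [0.5, 0.5, 1.0]
opening: 0.458
```

>>> drive_tool(
  commands=[
    {"dx": 0,"dy": 0,"dz": 20,"yaw": 0},
    {"dx": 0,"dy": 0,"dz": 35,"yaw": 0},
    {"dx": 0,"dy": 0,"dz": 35,"yaw": 0},
    {"dx": 0,"dy": 0,"dz": 35,"yaw": 0},
    {"dx": 0,"dy": -25,"dz": 10,"yaw": -2},
  ],
)

```text
t: 18.93
eef_pos: [459.2, 265.1, 141.1]
tcp_rot: [3.135, -0.002, 1.704]
ft_force: [-0.1, 0.2, -1.8]
opening: 0.459
```

>>> drive_tool(
  commands=[
    {"dx": 2,"dy": -36,"dz": 0,"yaw": -2},
    {"dx": 2,"dy": -36,"dz": 0,"yaw": -2},
    {"dx": 2,"dy": -36,"dz": 0,"yaw": -2},
    {"dx": 2,"dy": -36,"dz": 0,"yaw": -2},
    {"dx": 0,"dy": -36,"dz": 0,"yaw": 0},
  ],
)

```text
t: 19.35
eef_pos: [465.4, 80.9, 136.6]
tcp_rot: [3.142, 0.0, 1.56]
ft_force: [0.2, 0.4, -2.0]
opening: 0.46
```

>>> drive_tool(
  commands=[
    {"dx": 0,"dy": -36,"dz": 0,"yaw": 0},
    {"dx": 0,"dy": -36,"dz": 0,"yaw": 0},
    {"dx": 0,"dy": -36,"dz": 0,"yaw": 0},
    {"dx": 0,"dy": -36,"dz": 0,"yaw": 0},
    {"dx": 0,"dy": -36,"dz": 0,"yaw": 0},
  ],
)

```text
t: 19.77
eef_pos: [465.1, -99.2, 136.6]
tcp_rot: [-3.141, -0.0, 1.562]
ft_force: [1.1, 0.3, -1.5]
opening: 0.461
```

>>> drive_tool(
  commands=[
    {"dx": 0,"dy": -36,"dz": 0,"yaw": 0},
    {"dx": 0,"dy": -36,"dz": 0,"yaw": 0},
    {"dx": 0,"dy": -36,"dz": 0,"yaw": 0},
    {"dx": 0,"dy": -34,"dz": 0,"yaw": 0},
    {"dx": 0,"dy": 0,"dz": 0,"yaw": 0},
  ],
)

```text
t: 20.18
eef_pos: [465.7, -244.6, 136.5]
tcp_rot: [3.14, 0.001, 1.558]
ft_force: [0.1, 0.9, -1.8]
opening: 0.46
```

>>> drive_tool(
  commands=[
    {"dx": 0,"dy": 0,"dz": 0,"yaw": 0},
    {"dx": 0,"dy": 0,"dz": 0,"yaw": 0},
  ],
)

```text
t: 20.35
eef_pos: [465.2, -239.0, 136.3]
tcp_rot: [-3.141, -0.001, 1.561]
ft_force: [-0.7, -0.1, -1.9]
opening: 0.459
```

```bash
python3 - <<'E'
from h import *
s=env.state();print(s['t'],s['eef_pos'],s['tcp_rot'],s['opening'])
im,c=look("wrist","w9.png",[])
E
```

```text
20.35 [ 465.15466704 -239.03987521  136.31961563] [-3.14073749e+00 -7.75206943e-04  1.56143904e+00] 0.45881694601374595
```

View pics/w9.png

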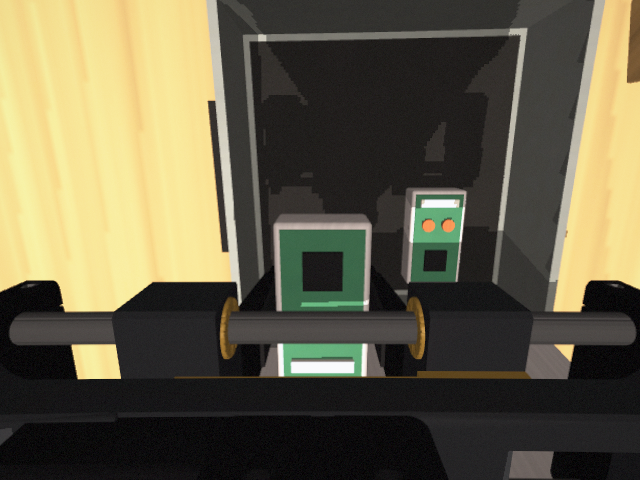

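>>> drive_tool(
  commands=[
    {"dx": 0,"dy": 0,"dz": -35,"yaw": 0},
    {"dx": 0,"dy": 0,"dz": -35,"yaw": 0},
    {"dx": 0,"dy": 0,"dz": -25,"yaw": 0},
    {"dx": 0,"dy": 0,"dz": -15,"yaw": 0},
    {"dx": 0,"dy": 0,"dz": -8,"yaw": 0},
  ],
)

```text
t: 20.82
eef_pos: [465.1, -237.8, 16.8]
tcp_rot: [-3.139, -0.002, 1.564]
ft_force: [-0.0, 0.2, -1.9]
opening: 0.462
```

>>> drive_tool(
  commands=[
    {"dx": 0,"dy": 0,"dz": -4,"yaw": 0},
    {"dx": 0,"dy": 0,"dz": 0,"yaw": 0},
    {"dx": 0,"dy": 0,"dz": 0,"yaw": 0},
  ],
)

```text
t: 21.07
eef_pos: [466.1, -239.4, 15.5]
tcp_rot: [3.141, 0.001, 1.563]
ft_force: [-0.6, -0.5, -1.0]
opening: 0.46
```

>>> drive_tool(
  commands=[
    {"dx": 0,"dy": 0,"dz": -7,"yaw": 0},
    {"dx": 0,"dy": 0,"dz": 0,"yaw": 0},
    {"dx": 0,"dy": 0,"dz": 0,"yaw": 0},
  ],
)

```text
t: 21.32
eef_pos: [465.7, -239.6, 7.9]
tcp_rot: [3.141, 0.0, 1.562]
ft_force: [0.8, 1.2, -0.4]
opening: 0.461
```

>>> drive_tool(
  commands=[
    {"dx": 0,"dy": 0,"dz": 0,"yaw": 0},
    {"dx": 0,"dy": 0,"dz": 0,"yaw": 0},
    {"dx": 0,"dy": 0,"dz": 0,"yaw": 0},
    {"dx": 0,"dy": 0,"dz": 0,"yaw": 0},
  ],
  grip=0.62,
)

```text
t: 21.65
eef_pos: [465.7, -239.6, 7.8]
tcp_rot: [3.141, 0.0, 1.562]
ft_force: [0.3, 0.3, 0.3]
opening: 0.614
```

>>> drive_tool(
  commands=[
    {"dx": 0,"dy": 0,"dz": 20,"yaw": 0},
    {"dx": 0,"dy": 0,"dz": 35,"yaw": 0},
    {"dx": 0,"dy": 0,"dz": 35,"yaw": 0},
    {"dx": 0,"dy": 0,"dz": 35,"yaw": 0},
    {"dx": 0,"dy": 0,"dz": 35,"yaw": 0},
  ],
)

```text
t: 22.07
eef_pos: [465.3, -239.3, 169.4]
tcp_rot: [-3.141, -0.0, 1.562]
ft_force: [1.0, 0.0, -0.6]
opening: 0.62
```

```bash
python3 - <<'E'
from h import *
s=env.state();print(s['t'],s['eef_pos'],s['tcp_rot'],s['opening'])
im,c=look("wrist","w10.png",[("module1",30)])
look("top","t10.png",[("module1",24)])
E
```

```text
22.0667 [ 465.28439523 -239.31575843  169.42463147] [-3.14149478e+00 -7.25685748e-05  1.56197110e+00] 0.6201347606018122
wrist module1 [420. 224.] 0.74 4499 (array([ 555.4, -238.5]), 81.6, 48.6, 89.6)
wrist module1 [322. 225.] 0.7 4171 (array([ 465.4, -237.2]), 80.7, 45.0, 89.5)
top module1 [176. 218.] 0.83 695 (array([618.4, 343.3]), 79.0, 48.3, -12.2)
top module1 [269. 296.] 0.79 691 (array([436.9, 121.5]), 80.7, 44.8, 32.0)
top module1 [422. 282.] 0.76 358 (array([ 464.9, -223.2]), 48.6, 40.9, 89.1)
top module1 [423. 244.] 0.62 475 (array([ 556.5, -231. ]), 60.5, 44.4, -87.3)
```

View pics/w10.png

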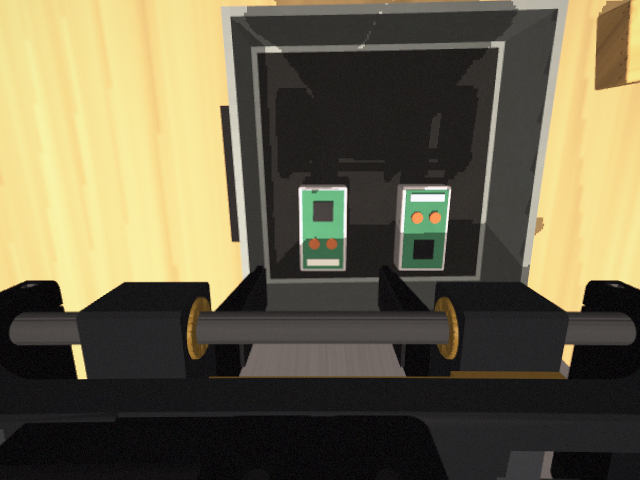

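>>> drive_tool(
  commands=[
    {"dx": -3,"dy": 36,"dz": 0,"yaw": -6},
    {"dx": -3,"dy": 36,"dz": 0,"yaw": -6},
    {"dx": -3,"dy": 36,"dz": 0,"yaw": -6},
    {"dx": -3,"dy": 36,"dz": 0,"yaw": -6},
    {"dx": -3,"dy": 36,"dz": 0,"yaw": -6},
  ],
  grip=0.75,
)

```text
t: 22.68
eef_pos: [449.4, -57.9, 166.1]
tcp_rot: [-3.139, 0.001, 1.033]
ft_force: [0.3, -0.8, 0.7]
opening: 0.749
```

>>> drive_tool(
  commands=[
    {"dx": -3,"dy": 36,"dz": 0,"yaw": -6},
    {"dx": -3,"dy": 36,"dz": 0,"yaw": -6},
    {"dx": -3,"dy": 36,"dz": 0,"yaw": -6},
    {"dx": -3,"dy": 36,"dz": 0,"yaw": -6},
    {"dx": -2,"dy": 36,"dz": 0,"yaw": -4},
  ],
)

```text
t: 23.1
eef_pos: [435.5, 120.7, 166.2]
tcp_rot: [-3.141, 0.003, 0.548]
ft_force: [0.4, 0.6, 0.0]
opening: 0.75
```

>>> drive_tool(
  commands=[
    {"dx": 0,"dy": 0,"dz": -20,"yaw": 0},
    {"dx": 0,"dy": 0,"dz": 0,"yaw": 0},
    {"dx": 0,"dy": 0,"dz": 0,"yaw": 0},
  ],
)

```text
t: 23.35
eef_pos: [435.8, 119.1, 146.2]
tcp_rot: [-3.14, 0.004, 0.555]
ft_force: [0.3, -0.4, -0.2]
opening: 0.749
```

```bash
python3 - <<'E'
from h import *
s=env.state();print(s['t'],s['eef_pos'],s['tcp_rot'],s['opening'])
im,c=look("wrist","w11.png",[("module1",24)])
E
```

```text
23.35 [435.7911281  119.12864577 146.2445464 ] [-3.14004593  0.00384139  0.55508769] 0.7488835674070548
wrist module1 [320. 224.] 0.76 4559 (array([438.1, 123. ]), 80.9, 44.3, 32.0)
```

View pics/w11.png

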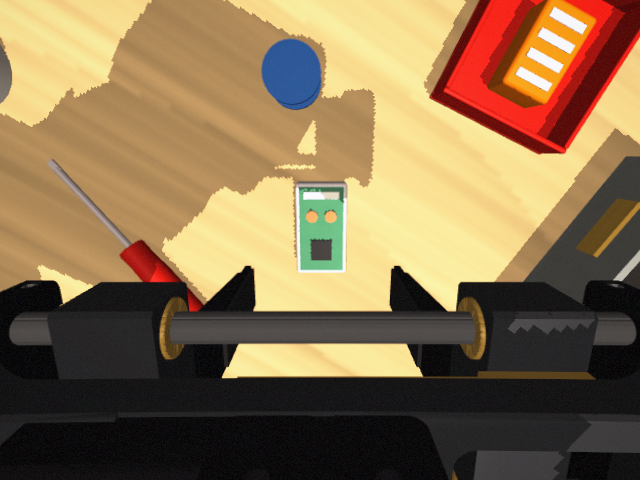

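>>> drive_tool(
  commands=[
    {"dx": 2,"dy": 3,"dz": -35,"yaw": 0},
    {"dx": 0,"dy": 0,"dz": -35,"yaw": 0},
    {"dx": 0,"dy": 0,"dz": -35,"yaw": 0},
    {"dx": 0,"dy": 0,"dz": -25,"yaw": 0},
    {"dx": 0,"dy": 0,"dz": -10,"yaw": 0},
  ],
)

```text
t: 23.87
eef_pos: [438.1, 120.9, 5.2]
tcp_rot: [-3.14, 0.003, 0.552]
ft_force: [-0.4, 0.2, 1.0]
opening: 0.75
```

>>> drive_tool(
  commands=[
    {"dx": 0,"dy": 0,"dz": -4,"yaw": 0},
    {"dx": 0,"dy": 0,"dz": 0,"yaw": 0},
    {"dx": 0,"dy": 0,"dz": 0,"yaw": 0},
  ],
)

```text
t: 24.12
eef_pos: [439.4, 121.7, 4.3]
tcp_rot: [3.141, -0.001, 0.552]
ft_force: [-0.3, -0.0, -0.1]
opening: 0.75
```

>>> drive_tool(
  commands=[
    {"dx": -1,"dy": 1,"dz": -1,"yaw": 0},
    {"dx": 0,"dy": 0,"dz": 0,"yaw": 0},
    {"dx": 0,"dy": 0,"dz": 0,"yaw": 0},
    {"dx": 0,"dy": 0,"dz": 0,"yaw": 0},
    {"dx": 0,"dy": 0,"dz": 0,"yaw": 0},
  ],
  grip=0.2,
)

```text
t: 24.53
eef_pos: [438.0, 123.2, 3.0]
tcp_rot: [3.141, -0.001, 0.554]
ft_force: [1.0, -1.5, 5.1]
opening: 0.46
```

>>> drive_tool(
  commands=[
    {"dx": 0,"dy": 0,"dz": 0,"yaw": 0},
    {"dx": 0,"dy": 0,"dz": 0,"yaw": 0},
    {"dx": 0,"dy": 0,"dz": 0,"yaw": 0},
  ],
)

```text
t: 24.78
eef_pos: [438.0, 123.2, 3.0]
tcp_rot: [3.141, -0.001, 0.554]
ft_force: [-0.4, 0.0, 5.7]
opening: 0.458
```

>>> drive_tool(
  commands=[
    {"dx": 0,"dy": 0,"dz": 20,"yaw": 0},
    {"dx": 0,"dy": 0,"dz": 35,"yaw": 0},
    {"dx": 0,"dy": 0,"dz": 35,"yaw": 0},
    {"dx": 0,"dy": 0,"dz": 35,"yaw": 0},
    {"dx": 8,"dy": -25,"dz": 10,"yaw": 6},
  ],
)

```text
t: 25.2
eef_pos: [446.1, 100.2, 141.9]
tcp_rot: [3.139, -0.004, 0.657]
ft_force: [1.0, -0.1, -0.8]
opening: 0.458
```

>>> drive_tool(
  commands=[
    {"dx": 10,"dy": -35,"dz": 0,"yaw": 7},
    {"dx": 10,"dy": -35,"dz": 0,"yaw": 7},
    {"dx": 10,"dy": -35,"dz": 0,"yaw": 7},
    {"dx": 10,"dy": -35,"dz": 0,"yaw": 7},
    {"dx": 10,"dy": -35,"dz": 0,"yaw": 7},
  ],
)

```text
t: 25.62
eef_pos: [493.3, -68.4, 137.7]
tcp_rot: [-3.141, -0.0, 1.241]
ft_force: [0.6, 0.8, -0.4]
opening: 0.46
```

>>> drive_tool(
  commands=[
    {"dx": 10,"dy": -35,"dz": 0,"yaw": 7},
    {"dx": 7,"dy": -32,"dz": 0,"yaw": 7},
    {"dx": 0,"dy": 0,"dz": 0,"yaw": 3},
    {"dx": 0,"dy": 0,"dz": 0,"yaw": 0},
    {"dx": 0,"dy": 0,"dz": 0,"yaw": 0},
  ],
)

```text
t: 26.03
eef_pos: [509.8, -133.7, 137.3]
tcp_rot: [-3.141, -0.0, 1.529]
ft_force: [0.3, 0.5, -1.1]
opening: 0.46
```

```bash
python3 - <<'E'
from h import *
s=env.state();print(s['t'],s['eef_pos'],s['tcp_rot'],s['opening'])
im,c=look("wrist","w12.png",[])
E
```

```text
26.0333 [ 509.83509541 -133.65572489  137.33452275] [-3.14064084e+00 -4.95698971e-04  1.52888916e+00] 0.46008660415927183
```

View pics/w12.png

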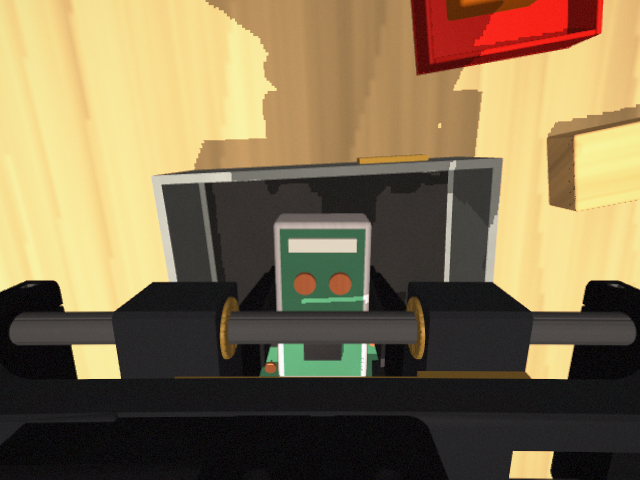

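>>> drive_tool(
  commands=[
    {"dx": 2,"dy": -3,"dz": -35,"yaw": 2},
    {"dx": 0,"dy": 0,"dz": -35,"yaw": 0},
    {"dx": 0,"dy": 0,"dz": -25,"yaw": 0},
    {"dx": 0,"dy": 0,"dz": -15,"yaw": 0},
    {"dx": 0,"dy": 0,"dz": -8,"yaw": 0},
  ],
)

```text
t: 26.5
eef_pos: [511.4, -135.4, 17.8]
tcp_rot: [-3.139, -0.001, 1.566]
ft_force: [-0.4, 0.1, -0.5]
opening: 0.457
```

>>> drive_tool(
  commands=[
    {"dx": 0,"dy": 0,"dz": -4,"yaw": 0},
    {"dx": 0,"dy": 0,"dz": 0,"yaw": 0},
    {"dx": 0,"dy": 0,"dz": 0,"yaw": 0},
  ],
)

```text
t: 26.75
eef_pos: [512.8, -136.6, 16.5]
tcp_rot: [3.141, 0.0, 1.567]
ft_force: [0.5, -0.4, -1.0]
opening: 0.46
```

>>> drive_tool(
  commands=[
    {"dx": 0,"dy": 0,"dz": -7,"yaw": 0},
    {"dx": 0,"dy": 0,"dz": 0,"yaw": 0},
    {"dx": 0,"dy": 0,"dz": 0,"yaw": 0},
  ],
)

```text
t: 27.0
eef_pos: [512.6, -137.0, 9.1]
tcp_rot: [3.141, 0.0, 1.566]
ft_force: [0.3, -0.9, 0.9]
opening: 0.462
```

>>> drive_tool(
  commands=[
    {"dx": 0,"dy": 0,"dz": 0,"yaw": 0},
    {"dx": 0,"dy": 0,"dz": 0,"yaw": 0},
    {"dx": 0,"dy": 0,"dz": 0,"yaw": 0},
    {"dx": 0,"dy": 0,"dz": 0,"yaw": 0},
  ],
  grip=0.62,
)

```text
t: 27.33
eef_pos: [512.3, -136.9, 8.7]
tcp_rot: [3.141, 0.0, 1.567]
ft_force: [0.5, -0.1, 0.6]
opening: 0.613
```

>>> drive_tool(
  commands=[
    {"dx": 0,"dy": 0,"dz": 20,"yaw": 0},
    {"dx": 0,"dy": 0,"dz": 35,"yaw": 0},
    {"dx": 0,"dy": 0,"dz": 35,"yaw": 0},
    {"dx": 0,"dy": 0,"dz": 35,"yaw": 0},
    {"dx": 0,"dy": 0,"dz": 35,"yaw": 0},
  ],
)

```text
t: 27.75
eef_pos: [511.9, -136.7, 170.4]
tcp_rot: [-3.141, -0.0, 1.566]
ft_force: [1.1, 0.0, -0.1]
opening: 0.619
```

>>> drive_tool(
  commands=[
    {"dx": 0,"dy": 0,"dz": 40,"yaw": 0},
    {"dx": 0,"dy": 0,"dz": 40,"yaw": 0},
    {"dx": 0,"dy": 0,"dz": 40,"yaw": 0},
    {"dx": 0,"dy": 0,"dz": 40,"yaw": 0},
    {"dx": 0,"dy": 0,"dz": 40,"yaw": 0},
  ],
)

```text
t: 28.17
eef_pos: [511.7, -136.6, 371.0]
tcp_rot: [3.141, 0.0, 1.566]
ft_force: [0.1, -0.4, 0.5]
opening: 0.618
```

>>> drive_tool(
  commands=[
    {"dx": 0,"dy": 0,"dz": 40,"yaw": 0},
    {"dx": 0,"dy": 0,"dz": 20,"yaw": 0},
    {"dx": 0,"dy": 0,"dz": 0,"yaw": 0},
  ],
)

```text
t: 28.42
eef_pos: [512.8, -137.0, 433.5]
tcp_rot: [3.134, 0.003, 1.567]
ft_force: [1.1, 0.8, -0.6]
opening: 0.62
```

```bash
python3 - <<'E'
from h import *
s=env.state();print(s['t'],s['eef_pos'],s['tcp_rot'],s['opening'],s['joints'])
im,c=look("wrist","w13.png",[("module1",30)])
for n in("top","wrist","scene"):
    im,c=look(n,n[0]+"13.png",[])
    for q in("lid_tab","lid_hinge","lock_mark","red_lug","plunger_top"):
        print(n,q,[(np.round(r["pixel"],1).tolist(),round(r["conf"],2)) for r in env.place_of(q,n)])
E
```

```text
28.4167 [ 512.83514771 -137.04872649  433.45494956] [3.13447451e+00 2.83369132e-03 1.56654203e+00] 0.6196221926503805 [-3.85610976e-01  2.00324596e-01  1.42749112e+00  1.91987493e-05
  1.50611553e+00 -3.81367931e-01]
wrist module1 [318. 191.] 0.86 1282 (array([ 512. , -136.2]), 79.6, 43.8, 89.8)
wrist module1 [348. 248.] 0.78 1212 (array([ 560. , -238.7]), 87.4, 44.9, -89.7)
wrist module1 [294. 250.] 0.68 1190 (array([ 466.9, -236.3]), 83.1, 44.5, 89.7)
wrist module1 [325. 356.] 0.48 4919 (array([ 514.7, -450.2]), 312.6, 68.3, -0.5)
top lid_tab []
top lid_hinge []
top lock_mark []
top red_lug []
top plunger_top []
wrist lid_tab []
wrist lid_hinge []
wrist lock_mark [([270.7, 354.6], 0.95)]
wrist red_lug [([324.9, 222.2], 0.44)]
wrist plunger_top []
scene lid_tab [([181.3, 248.2], 0.81)]
scene lid_hinge [([216.3, 295.6], 0.56), ([182.3, 259.6], 0.33), ([359.9, 214.2], 0.22)]
scene lock_mark []
scene red_lug [([183.7, 300.3], 0.62), ([405.2, 286.9], 0.54)]
scene plunger_top [([178.3, 292.8], 0.45)]
```

View pics/w13.png

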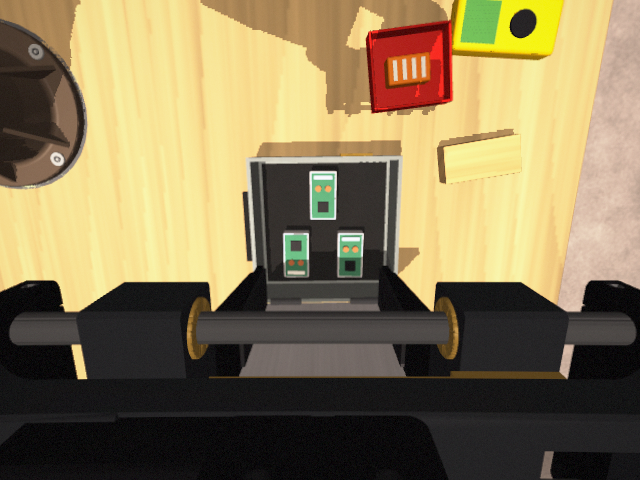

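View pics/s13.png

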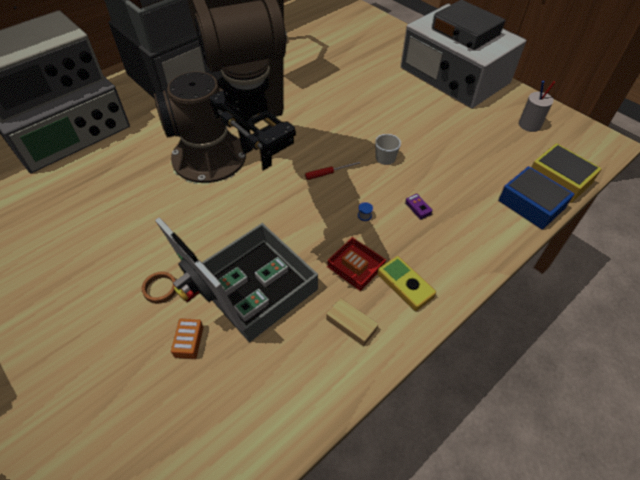

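All three modules lie flat (wrist pixels (318,191), (348,248), (294,250)), and the cartridge is in the tray at (408,68). Now measuring the lid angle.

```bash
python3 - <<'E'
from h import *
def tri(pa,pb):
    (o1,d1),(o2,d2)=ray("top",[pa]),ray("scene",[pb]); A=np.c_[d1[0],-d2[0]]; s=np.linalg.lstsq(A,o2-o1,rcond=None)[0]
    a=o1+s[0]*d1[0];b=o2+s[1]*d2[0]; return ((a+b)/2).round(1),np.linalg.norm(a-b).round(1)
print(tri((521,251),(180.5,246)))
H=np.array([513,-306,75.])
for th in np.arange(1.5,1.86,.05):
    y=np.array([0,np.cos(th),np.sin(th)]);z=np.array([0,-np.sin(th),np.cos(th)])
    p=H+243*y+12*z
    # lid plate far corners, outer face edge
    cs=[H+[s*116,0,0]+232*y+12*z for s in(1,-1)]
    print(th.round(2),p.round(),proj("top",[p]).round(),proj("scene",[p]).round(),proj("top",cs).round().tolist(),proj("scene",cs).round().tolist())
E
```

```text
(array([ 513.6, -345.5,  319.2]), np.float64(3.2))
1.5 [ 513. -301.  318.] [[496. 252.]] [[200. 235.]] [[492.0, 189.0], [498.0, 318.0]] [[233.0, 272.0], [171.0, 207.0]]
1.55 [ 513. -313.  318.] [[503. 252.]] [[195. 238.]] [[498.0, 189.0], [505.0, 318.0]] [[228.0, 276.0], [167.0, 210.0]]
1.6 [ 513. -325.  318.] [[510. 252.]] [[190. 241.]] [[504.0, 189.0], [511.0, 318.0]] [[223.0, 279.0], [162.0, 213.0]]
1.65 [ 513. -337.  316.] [[517. 252.]] [[185. 245.]] [[511.0, 189.0], [517.0, 318.0]] [[218.0, 283.0], [158.0, 216.0]]
1.7 [ 513. -349.  314.] [[523. 252.]] [[180. 248.]] [[517.0, 189.0], [523.0, 318.0]] [[214.0, 287.0], [153.0, 219.0]]
1.75 [ 513. -361.  312.] [[529. 252.]] [[175. 252.]] [[522.0, 189.0], [529.0, 318.0]] [[209.0, 291.0], [149.0, 222.0]]
1.8 [ 513. -373.  309.] [[535. 252.]] [[171. 256.]] [[528.0, 189.0], [535.0, 317.0]] [[204.0, 295.0], [145.0, 226.0]]
1.85 [ 513. -385.  305.] [[541. 252.]] [[166. 260.]] [[533.0, 189.0], [541.0, 317.0]] [[200.0, 299.0], [141.0, 229.0]]
```

>>> drive_tool(
  commands=[
    {"dx": 0,"dy": -37,"dz": 0,"yaw": 0},
    {"dx": 0,"dy": -37,"dz": 0,"yaw": 0},
    {"dx": 0,"dy": -37,"dz": 0,"yaw": 0},
    {"dx": 0,"dy": -37,"dz": 0,"yaw": 0},
    {"dx": 0,"dy": -37,"dz": 0,"yaw": 0},
  ],
  grip=0.0,
)

```text
t: 29.83
eef_pos: [512.1, -323.6, 428.8]
tcp_rot: [3.141, 0.0, 1.567]
ft_force: [1.5, 0.7, -0.0]
opening: 0.323
```

>>> drive_tool(
  commands=[
    {"dx": 0,"dy": -37,"dz": 0,"yaw": 0},
    {"dx": 0,"dy": -37,"dz": 0,"yaw": 0},
    {"dx": 0,"dy": -30,"dz": 0,"yaw": 0},
    {"dx": 0,"dy": 0,"dz": 0,"yaw": 0},
    {"dx": 0,"dy": 0,"dz": 0,"yaw": 0},
  ],
)

```text
t: 30.25
eef_pos: [512.0, -427.2, 427.4]
tcp_rot: [-3.141, -0.001, 1.564]
ft_force: [-0.3, 0.3, 0.6]
opening: 0.016
```

```bash
python3 - <<'E'
from h import *
s=env.state();print(s['t'],s['eef_pos'],s['tcp_rot'],s['opening'])
im,c=look("wrist","w14.png",[])
im2=look("top","t14.png",[])
E
```

```text
30.25 [ 512.00666488 -427.23756519  427.42157268] [-3.14054077e+00 -1.27283295e-03  1.56447740e+00] 0.015732335675687808
```

View pics/w14.png

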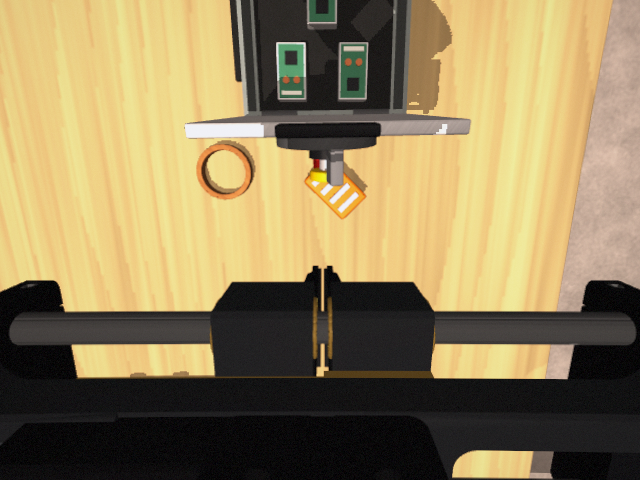

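```bash
python3 - <<'E'
import numpy as np
th=np.arange(1.65,-0.01,-0.05)
y=-306+240*np.cos(th)-12*np.sin(th)-10; z=75+240*np.sin(th)+12*np.cos(th)
for a,b,c,d,e in zip(th,y,z,np.r_[0,np.diff(y)],np.r_[0,np.diff(z)]): print(round(a,2),round(b,1),round(c,1),round(d,1),round(e,1))
E
```

```text
1.65 -347.0 313.3 0.0 0.0
1.6 -335.0 314.5 11.9 1.2
1.55 -323.0 315.2 12.0 0.7
1.5 -311.0 315.2 12.0 0.1
1.45 -299.0 314.7 12.0 -0.6
1.4 -287.0 313.5 12.0 -1.1
1.35 -275.1 311.8 11.9 -1.7
1.3 -263.4 309.5 11.8 -2.3
1.25 -251.7 306.5 11.7 -2.9
1.2 -240.2 303.0 11.5 -3.5
1.15 -228.9 299.0 11.3 -4.1
1.1 -217.8 294.3 11.1 -4.6
1.05 -207.0 289.2 10.8 -5.2
1.0 -196.4 283.4 10.6 -5.7
0.95 -186.2 277.2 10.3 -6.2
0.9 -176.2 270.5 9.9 -6.7
0.85 -166.6 263.2 9.6 -7.2
0.8 -157.4 255.5 9.2 -7.7
0.75 -148.6 247.4 8.8 -8.2
0.7 -140.2 238.8 8.4 -8.6
0.65 -132.2 229.8 8.0 -9.0
0.6 -124.7 220.4 7.5 -9.4
0.55 -117.7 210.7 7.0 -9.7
0.5 -111.1 200.6 6.5 -10.1
0.45 -105.1 190.2 6.0 -10.4
0.4 -99.6 179.5 5.5 -10.7
0.35 -94.7 168.6 5.0 -10.9
0.3 -90.3 157.4 4.4 -11.2
0.25 -86.4 146.0 3.8 -11.4
0.2 -83.2 134.4 3.3 -11.6
0.15 -80.5 122.7 2.7 -11.7
0.1 -78.4 110.9 2.1 -11.8
0.05 -76.9 99.0 1.5 -11.9
-0.0 -76.0 87.0 0.9 -12.0
```

>>> drive_tool(
  commands=[
    {"dx": 0,"dy": 0,"dz": -30,"yaw": 0},
    {"dx": 0,"dy": 0,"dz": -30,"yaw": 0},
    {"dx": 0,"dy": 0,"dz": -30,"yaw": 0},
    {"dx": 0,"dy": 0,"dz": -25,"yaw": 0},
    {"dx": 0,"dy": 0,"dz": 0,"yaw": 0},
  ],
)

```text
t: 30.77
eef_pos: [511.7, -423.4, 309.4]
tcp_rot: [-3.137, -0.005, 1.568]
ft_force: [-0.1, 0.6, -1.1]
opening: 0.009
```

>>> drive_tool(
  commands=[
    {"dx": 0,"dy": 20,"dz": 0,"yaw": 0},
    {"dx": 0,"dy": 15,"dz": 0,"yaw": 0},
    {"dx": 0,"dy": 8,"dz": 0,"yaw": 0},
    {"dx": 0,"dy": 0,"dz": 0,"yaw": 0},
    {"dx": 0,"dy": 0,"dz": 0,"yaw": 0},
  ],
)

```text
t: 31.18
eef_pos: [512.8, -382.5, 315.1]
tcp_rot: [3.14, 0.001, 1.568]
ft_force: [-0.2, -0.5, 0.3]
opening: 0.002
```

```bash
python3 - <<'E'
from h import *
s=env.state();print(s['t'],s['eef_pos'],s['tcp_rot'],s['opening'],s['ft_force'])
im,c=look("wrist","w15.png",[])
E
```

```text
31.1833 [ 512.75399265 -382.45414399  315.10379608] [3.14003633e+00 1.49307339e-03 1.56777393e+00] 0.0022082631912346117 [-0.1758382  -0.49706171  0.29122556]
```

View pics/w15.png

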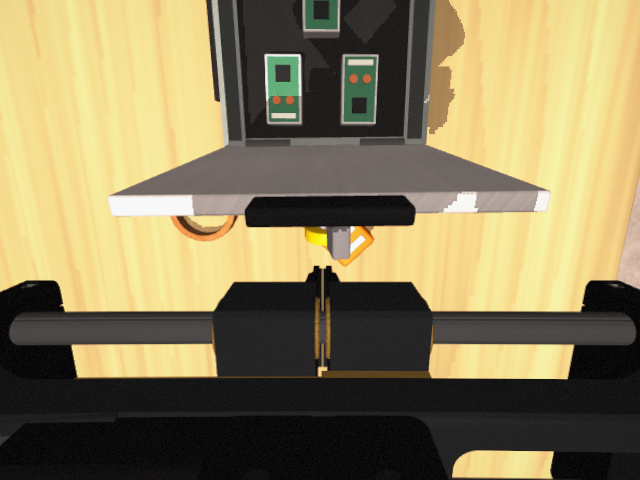

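>>> drive_tool(
  commands=[
    {"dx": 0,"dy": 8,"dz": 0,"yaw": 0},
    {"dx": 0,"dy": 7,"dz": 0,"yaw": 0},
    {"dx": 0,"dy": 7,"dz": 0,"yaw": 0},
    {"dx": 0,"dy": 7,"dz": 0,"yaw": 0},
    {"dx": 0,"dy": 7,"dz": 0,"yaw": 0},
  ],
)

```text
t: 31.65
eef_pos: [512.4, -346.9, 314.3]
tcp_rot: [3.141, 0.002, 1.566]
ft_force: [-0.6, -4.1, 4.3]
opening: 0.004
```

>>> drive_tool(
  commands=[
    {"dx": 0,"dy": 10,"dz": 0,"yaw": 0},
    {"dx": 0,"dy": 10,"dz": 0,"yaw": 0},
    {"dx": 0,"dy": 10,"dz": 0,"yaw": 0},
    {"dx": 0,"dy": 0,"dz": 0,"yaw": 0},
  ],
)

```text
t: 31.98
eef_pos: [512.3, -314.9, 313.9]
tcp_rot: [3.141, -0.001, 1.568]
ft_force: [0.0, 0.2, 0.6]
opening: 0.002
```

```bash
python3 - <<'E'
from h import *
s=env.state();print(s['t'],s['eef_pos'],s['tcp_rot'],s['opening'],s['ft_force'])
im,c=look("wrist","w16.png",[])
E
```

```text
31.9833 [ 512.34821836 -314.92419085  313.93497072] [ 3.14142662e+00 -5.79027565e-04  1.56759718e+00] 0.0018404808051602146 [0.00383447 0.17192593 0.57464362]
```

View pics/w16.png

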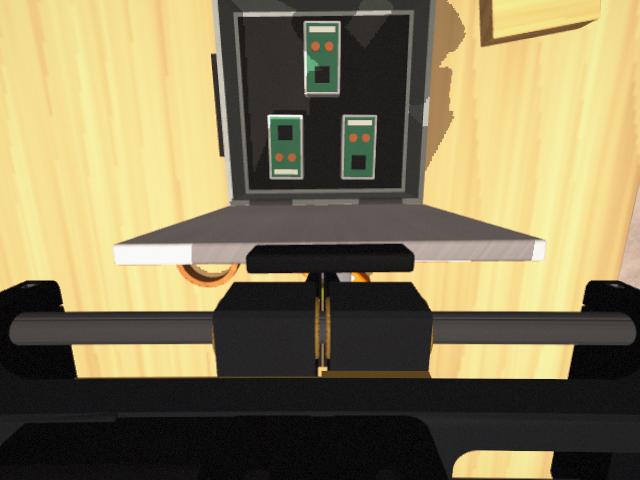

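>>> drive_tool(
  commands=[
    {"dx": 0,"dy": 12,"dz": 0,"yaw": 0},
    {"dx": 0,"dy": 12,"dz": -1,"yaw": 0},
    {"dx": 0,"dy": 12,"dz": -2,"yaw": 0},
    {"dx": 0,"dy": 12,"dz": -2,"yaw": 0},
    {"dx": 0,"dy": 12,"dz": -2,"yaw": 0},
  ],
)

```text
t: 32.45
eef_pos: [512.1, -255.7, 306.1]
tcp_rot: [-3.141, -0.0, 1.567]
ft_force: [-0.3, -4.2, -2.5]
opening: 0.001
```

>>> drive_tool(
  commands=[
    {"dx": 0,"dy": 12,"dz": -3,"yaw": 0},
    {"dx": 0,"dy": 11,"dz": -4,"yaw": 0},
    {"dx": 0,"dy": 11,"dz": -4,"yaw": 0},
    {"dx": 0,"dy": 11,"dz": -5,"yaw": 0},
    {"dx": 0,"dy": 11,"dz": -6,"yaw": 0},
  ],
)

```text
t: 32.87
eef_pos: [512.3, -199.7, 284.3]
tcp_rot: [3.141, -0.0, 1.567]
ft_force: [-1.1, -2.7, 0.7]
opening: 0.007
```

```bash
python3 - <<'E'
from h import *
s=env.state();print(s['t'],s['eef_pos'],s['tcp_rot'],s['opening'],s['ft_force'])
im,c=look("scene","s17.png",[])
save(cv2.resize(im[80:340,80:380],None,fx=2.5,fy=2.3),'s17b.png')
E
```

```text
32.8667 [ 512.28247874 -199.69074666  284.30744218] [ 3.14143764e+00 -1.76854358e-05  1.56661537e+00] 0.006918576939396785 [-1.11415541 -2.68312876  0.66360519]
```

View pics/s17b.png

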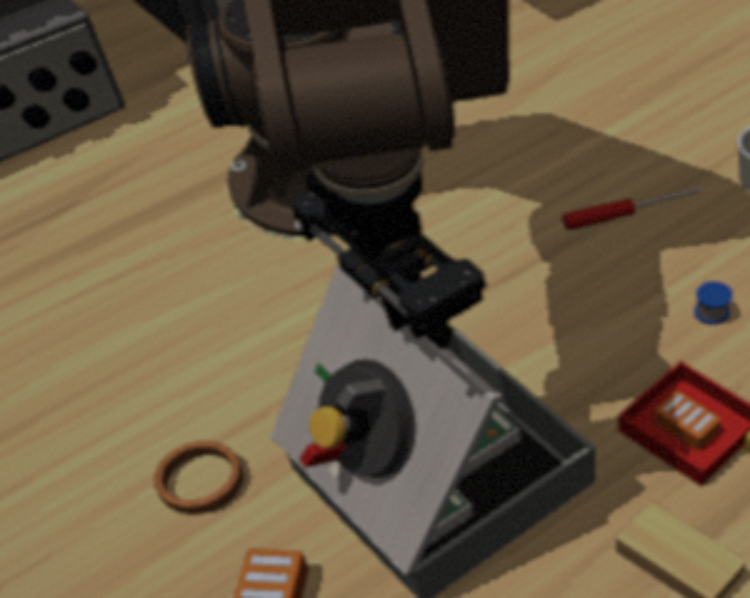

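>>> drive_tool(
  commands=[
    {"dx": 0,"dy": 10,"dz": -6,"yaw": 0},
    {"dx": 0,"dy": 10,"dz": -7,"yaw": 0},
    {"dx": 0,"dy": 10,"dz": -7,"yaw": 0},
    {"dx": 0,"dy": 9,"dz": -8,"yaw": 0},
    {"dx": 0,"dy": 9,"dz": -8,"yaw": 0},
  ],
)

```text
t: 33.33
eef_pos: [512.3, -151.7, 247.9]
tcp_rot: [3.141, -0.0, 1.567]
ft_force: [-0.0, -1.8, 3.0]
opening: 0.001
```

>>> drive_tool(
  commands=[
    {"dx": 0,"dy": 9,"dz": -9,"yaw": 0},
    {"dx": 0,"dy": 8,"dz": -9,"yaw": 0},
    {"dx": 0,"dy": 8,"dz": -9,"yaw": 0},
    {"dx": 0,"dy": 7,"dz": -10,"yaw": 0},
    {"dx": 0,"dy": 7,"dz": -10,"yaw": 0},
  ],
)

```text
t: 33.75
eef_pos: [512.1, -113.1, 200.5]
tcp_rot: [-3.141, -0.0, 1.567]
ft_force: [-0.4, -3.0, 0.4]
opening: 0.003
```

>>> drive_tool(
  commands=[
    {"dx": 0,"dy": 6,"dz": -10,"yaw": 0},
    {"dx": 0,"dy": 6,"dz": -10,"yaw": 0},
    {"dx": 0,"dy": 5,"dz": -11,"yaw": 0},
    {"dx": 0,"dy": 5,"dz": -11,"yaw": 0},
    {"dx": 0,"dy": 4,"dz": -11,"yaw": 0},
  ],
)

```text
t: 34.17
eef_pos: [512.3, -87.2, 147.5]
tcp_rot: [3.142, 0.0, 1.567]
ft_force: [-0.1, -2.6, 1.9]
opening: 0.007
```

>>> drive_tool(
  commands=[
    {"dx": 0,"dy": 3,"dz": -11,"yaw": 0},
    {"dx": 0,"dy": 2,"dz": -11,"yaw": 0},
    {"dx": 0,"dy": 2,"dz": -11,"yaw": 0},
    {"dx": 0,"dy": 1,"dz": -8,"yaw": 0},
    {"dx": 0,"dy": 0,"dz": -5,"yaw": 0},
  ],
)

```text
t: 34.58
eef_pos: [512.0, -79.2, 101.4]
tcp_rot: [-3.14, -0.001, 1.567]
ft_force: [-0.1, 1.9, 2.1]
opening: 0.008
```

```bash
python3 - <<'E'
from h import *
s=env.state();print(s['t'],s['eef_pos'],s['tcp_rot'],s['opening'],s['ft_force'])
im,c=look("scene","s18.png",[])
save(cv2.resize(im[80:340,80:380],None,fx=2.5,fy=2.3),'s18b.png')
E
```

```text
34.5833 [511.98455605 -79.18328484 101.37457683] [-3.14040303e+00 -6.43260660e-04  1.56668102e+00] 0.007993955663218937 [-0.06513676  1.85274441  2.12723789]
```

View pics/s18b.png

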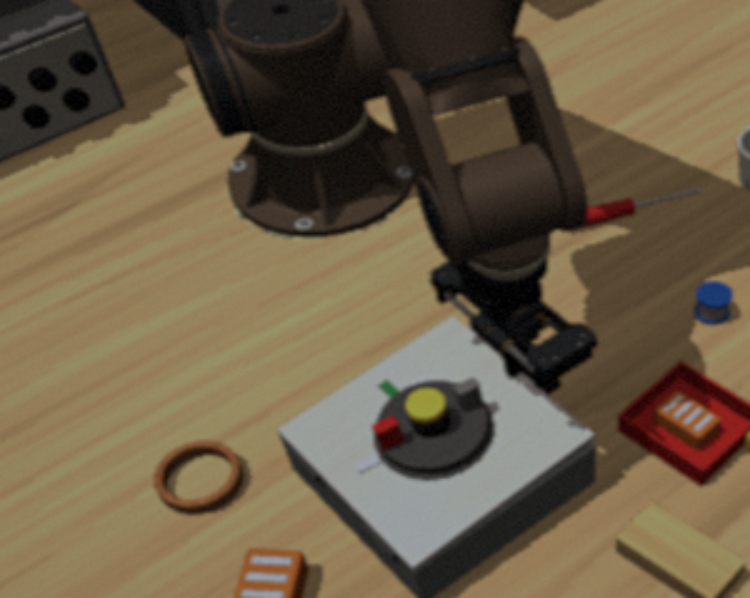

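>>> drive_tool(
  commands=[
    {"dx": 0,"dy": 0,"dz": -4,"yaw": 0},
    {"dx": 0,"dy": 0,"dz": -4,"yaw": 0},
    {"dx": 0,"dy": 0,"dz": -3,"yaw": 0},
    {"dx": 0,"dy": 0,"dz": 0,"yaw": 0},
  ],
)

```text
t: 34.97
eef_pos: [512.3, -80.0, 91.3]
tcp_rot: [-3.142, 0.0, 1.566]
ft_force: [-0.1, 0.9, 0.1]
opening: 0.002
```

>>> drive_tool(
  commands=[
    {"dx": 0,"dy": 0,"dz": -2,"yaw": 0},
    {"dx": 0,"dy": 0,"dz": 0,"yaw": 0},
    {"dx": 0,"dy": 0,"dz": 0,"yaw": 0},
  ],
)

```text
t: 35.22
eef_pos: [512.4, -80.0, 89.7]
tcp_rot: [3.141, 0.0, 1.566]
ft_force: [0.1, 0.5, 0.2]
opening: 0.004
```

>>> drive_tool(
  commands=[
    {"dx": 0,"dy": 0,"dz": -2,"yaw": 0},
    {"dx": 0,"dy": 0,"dz": 0,"yaw": 0},
  ],
)

```text
t: 35.38
eef_pos: [512.4, -79.9, 87.6]
tcp_rot: [3.141, 0.0, 1.567]
ft_force: [-0.1, 0.1, -0.3]
opening: 0.004
```

>>> drive_tool(
  commands=[
    {"dx": 0,"dy": 0,"dz": -2,"yaw": 0},
    {"dx": 0,"dy": 0,"dz": 0,"yaw": 0},
  ],
)

```text
t: 35.55
eef_pos: [512.5, -79.9, 87.1]
tcp_rot: [3.14, 0.0, 1.567]
ft_force: [-5.2, 1.8, 19.0]
opening: 0.003
```

Force rose to 19 N at z = 87.1, so the lid is shut. Backing off and measuring the collar.

>>> drive_tool(
  commands=[
    {"dx": 0,"dy": 0,"dz": 20,"yaw": 0},
    {"dx": 0,"dy": 0,"dz": 35,"yaw": 0},
    {"dx": 0,"dy": 0,"dz": 40,"yaw": 0},
    {"dx": 0,"dy": 0,"dz": 40,"yaw": 0},
    {"dx": 0,"dy": 0,"dz": 40,"yaw": 0},
  ],
)

```text
t: 35.97
eef_pos: [511.9, -79.8, 262.5]
tcp_rot: [-3.141, -0.0, 1.566]
ft_force: [0.2, -0.6, -0.6]
opening: 0.002
```

>>> drive_tool(
  commands=[
    {"dx": 0,"dy": -37,"dz": 20,"yaw": 0},
    {"dx": 0,"dy": -37,"dz": 10,"yaw": 0},
    {"dx": 0,"dy": -36,"dz": 0,"yaw": 0},
    {"dx": 0,"dy": 0,"dz": 0,"yaw": 0},
    {"dx": 0,"dy": 0,"dz": 0,"yaw": 0},
  ],
)

```text
t: 36.38
eef_pos: [512.0, -190.9, 290.2]
tcp_rot: [-3.141, -0.0, 1.564]
ft_force: [-0.1, 0.5, -0.0]
opening: 0.004
```

```bash
python3 - <<'E'
from h import *
s=env.state();print(s['t'],s['eef_pos'],s['tcp_rot'],s['opening'],s['joints'])
im,c=look("wrist","w19.png",[])
Z={"lid_tab":87,"lid_hinge":75,"lock_mark":87,"red_lug":141,"plunger_top":145}
for q,z in Z.items():
    print(q,[(np.round(r["pixel"],1).tolist(),round(r["conf"],2),at_z(None,[r["pixel"]],z,c).round(1).tolist()) for r in env.place_of(q,"wrist")])
E
```

```text
36.3833 [ 511.98485275 -190.94210845  290.16392015] [-3.14131836e+00 -1.28166112e-04  1.56375741e+00] 0.0040073265316657395 [-4.77857495e-01  3.07498047e-01  1.64732722e+00 -1.10007599e-05
  1.18706998e+00 -4.70814472e-01]
lid_tab [([321.6, 93.7], 0.76, [[511.8, -65.2, 87.0]])]
lid_hinge []
lock_mark [([257.5, 215.7], 0.66, [[440.6, -189.2, 87.0]])]
red_lug [([314.7, 270.2], 0.76, [[504.0, -233.8, 141.0]])]
plunger_top [([325.8, 231.0], 0.81, [[515.0, -193.6, 145.0]])]
```

View pics/w19.png

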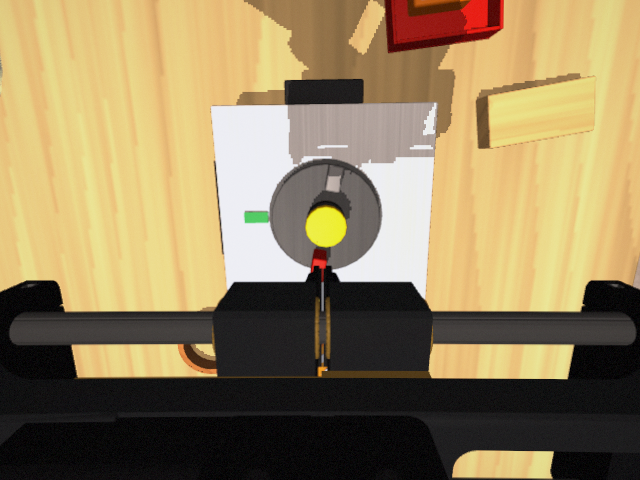

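>>> drive_tool(
  commands=[
    {"dx": 0,"dy": -35,"dz": 0,"yaw": 0},
    {"dx": 0,"dy": -35,"dz": 0,"yaw": 0},
    {"dx": 0,"dy": 0,"dz": 0,"yaw": 0},
    {"dx": 0,"dy": 0,"dz": 0,"yaw": 0},
    {"dx": 0,"dy": 0,"dz": 0,"yaw": 0},
  ],
  grip=0.38,
)

```text
t: 37.1
eef_pos: [512.3, -258.8, 290.3]
tcp_rot: [-3.141, -0.0, 1.567]
ft_force: [0.1, 0.6, -0.1]
opening: 0.301
```

```bash
cat >> h.py <<'E'
def cmask(im,kind):
    h=cv2.cvtColor(im,cv2.COLOR_RGB2HSV)
    if kind=='red': m=((h[...,0]<6)|(h[...,0]>174))&(h[...,1]>150)&(h[...,2]>60)
    if kind=='yellow': m=(h[...,0]>22)&(h[...,0]<36)&(h[...,1]>180)&(h[...,2]>90)
    if kind=='green': m=(h[...,0]>45)&(h[...,0]<75)&(h[...,1]>120)&(h[...,2]>80)
    k,l,st,ce=cv2.connectedComponentsWithStats(m.astype(np.uint8))
    return l,st,ce
E
python3 - <<'E'
from h import *
s=env.state();print(s['t'],s['eef_pos'],s['tcp_rot'],s['opening'])
im,c=look("wrist","w20.png",[])
Z={"lock_mark":87,"red_lug":141,"plunger_top":145}
for q,z in Z.items():
    print(q,[(np.round(r["pixel"],1).tolist(),round(r["conf"],2),at_z(None,[r["pixel"]],z,c).round(1).tolist()) for r in env.place_of(q,"wrist")])
for k,z in(('red',141),('yellow',145),('green',87)):
    l,st,ce=cmask(im,k)
    for i in range(1,len(st)):
        if st[i,4]>60: print(k,st[i],ce[i].round(1),rectfit2(l==i,c,z))
crop=im[60:330,180:480]; save(cv2.resize(crop,None,fx=2.6,fy=2.2,interpolation=cv2.INTER_CUBIC),'w20c.png')
E
```

```text
37.1 [ 512.32512871 -258.83623018  290.33539702] [-3.14137148e+00 -4.25095543e-04  1.56668397e+00] 0.3012191244897542
lock_mark [([252.3, 151.2], 0.94, [[438.9, -188.7, 87.0]])]
red_lug [([312.3, 202.8], 0.92, [[502.8, -235.4, 141.0]])]
plunger_top [([323.1, 155.7], 0.73, [[513.0, -192.8, 145.0]])]
red [309 185  17  29 397] [317.1 199.2] (array([ 507.5, -232.2]), 26.0, 13.7, 79.9)
green [240 148  25  11 261] [252.1 153. ] (array([ 438.6, -190.6]), 25.0, 10.2, -0.1)
```

View pics/w20c.png

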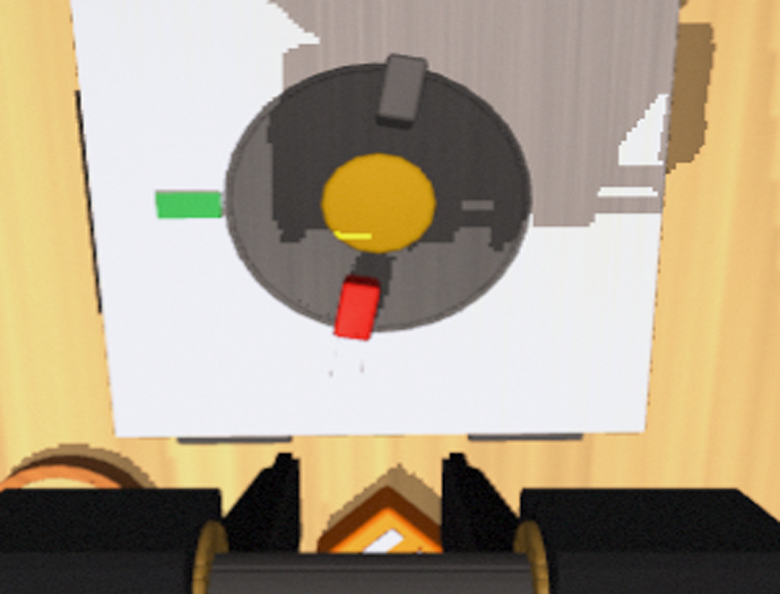

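Red lug at (312,203) sits at −100° about the axis (514.5, −190.5), green mark at (252,153) exactly −x: about 80° clockwise to turn. Gripping the lug.

>>> drive_tool(
  commands=[
    {"dx": -3,"dy": 12,"dz": -20,"yaw": -5},
    {"dx": -3,"dy": 12,"dz": -35,"yaw": -5},
    {"dx": 0,"dy": 0,"dz": -35,"yaw": 0},
    {"dx": 0,"dy": 0,"dz": 0,"yaw": 0},
    {"dx": 0,"dy": 0,"dz": 0,"yaw": 0},
  ],
)

```text
t: 37.72
eef_pos: [506.3, -235.0, 200.3]
tcp_rot: [-3.14, -0.001, 1.393]
ft_force: [0.8, 0.1, 1.0]
opening: 0.377
```

```bash
python3 - <<'E'
from h import *
s=env.state();print(s['t'],s['eef_pos'],s['tcp_rot'],s['opening'])
im,c=look("wrist","w21.png",[])
for k,z in(('red',141),('yellow',145),('green',87)):
    l,st,ce=cmask(im,k)
    for i in range(1,len(st)):
        if st[i,4]>60: print(k,st[i],ce[i].round(1),rectfit2(l==i,c,z))
acc=np.zeros(2);p0=None
for i in range(0,16):
    f=np.radians(-100-80/15*i); p=45*np.array([np.cos(f),np.sin(f)])
    if i: d=np.round(p-p0-acc,0); acc+=d; print(i,d)
    else: p0=p
E
```

```text
37.7167 [ 506.27152827 -234.96630244  200.32759043] [-3.13950033e+00 -8.21896475e-04  1.39344646e+00] 0.3767889462008311
red [314 227  20  42 785] [323.6 247.5] (array([ 507.4, -230. ]), 29.4, 13.2, 79.9)
yellow [321 209  24   7 107] [331.3 211.7] (array([ 517.8, -205.8]), 15.2, 4.0, -10.1)
green [217 190  32  19 417] [232.6 198.8] (array([ 438.5, -190.6]), 25.3, 11.1, 0.4)
1 [-4.  1.]
2 [-4.  1.]
3 [-4.  2.]
4 [-4.  2.]
5 [-3.  2.]
6 [-3.  3.]
7 [-3.  3.]
8 [-3.  3.]
9 [-2.  3.]
10 [-2.  4.]
11 [-2.  4.]
12 [-1.  4.]
13 [-1.  4.]
14 [-1.  4.]
15 [-0.  4.]
```

View pics/w21.png

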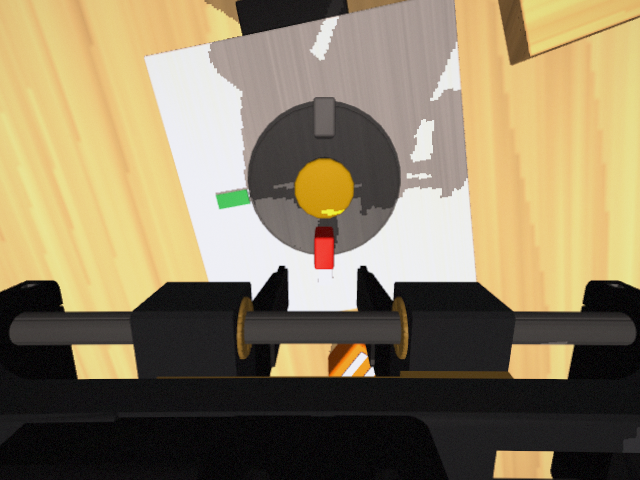

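>>> drive_tool(
  commands=[
    {"dx": 0,"dy": 0,"dz": -25,"yaw": 0},
    {"dx": 0,"dy": 0,"dz": -25,"yaw": 0},
    {"dx": 0,"dy": 0,"dz": -20,"yaw": 0},
    {"dx": 0,"dy": 0,"dz": -8,"yaw": 0},
    {"dx": 0,"dy": 0,"dz": 0,"yaw": 0},
  ],
)

```text
t: 38.18
eef_pos: [506.7, -235.8, 122.7]
tcp_rot: [-3.142, -0.0, 1.392]
ft_force: [-0.4, -1.0, 0.5]
opening: 0.381
```

>>> drive_tool(
  commands=[
    {"dx": 0,"dy": 0,"dz": 0,"yaw": 0},
    {"dx": 0,"dy": 0,"dz": 0,"yaw": 0},
  ],
)

```text
t: 38.35
eef_pos: [507.2, -236.0, 124.3]
tcp_rot: [3.139, 0.001, 1.392]
ft_force: [-0.4, 0.1, 0.0]
opening: 0.381
```

>>> drive_tool(
  commands=[
    {"dx": 0,"dy": 0,"dz": 0,"yaw": 0},
    {"dx": 0,"dy": 0,"dz": 0,"yaw": 0},
    {"dx": 0,"dy": 0,"dz": 0,"yaw": 0},
    {"dx": 0,"dy": 0,"dz": 0,"yaw": 0},
    {"dx": 0,"dy": 0,"dz": 0,"yaw": 0},
  ],
  grip=0.0,
)

```text
t: 38.77
eef_pos: [506.8, -235.7, 122.9]
tcp_rot: [3.14, 0.0, 1.392]
ft_force: [1.3, -0.3, 3.2]
opening: 0.149
```

>>> drive_tool(
  commands=[
    {"dx": -4,"dy": 1,"dz": 0,"yaw": -5.3},
    {"dx": -4,"dy": 1,"dz": 0,"yaw": -5.3},
    {"dx": -4,"dy": 2,"dz": 0,"yaw": -5.3},
    {"dx": -4,"dy": 2,"dz": 0,"yaw": -5.3},
    {"dx": -3,"dy": 2,"dz": 0,"yaw": -5.3},
  ],
)

```text
t: 39.18
eef_pos: [487.6, -227.4, 122.8]
tcp_rot: [3.14, -0.001, 0.925]
ft_force: [1.0, 3.7, 3.5]
opening: 0.145
```

>>> drive_tool(
  commands=[
    {"dx": -3,"dy": 3,"dz": 0,"yaw": -5.3},
    {"dx": -3,"dy": 3,"dz": 0,"yaw": -5.3},
    {"dx": -3,"dy": 3,"dz": 0,"yaw": -5.3},
    {"dx": -2,"dy": 3,"dz": 0,"yaw": -5.3},
    {"dx": -2,"dy": 4,"dz": 0,"yaw": -5.3},
  ],
)

```text
t: 39.6
eef_pos: [474.2, -211.2, 122.8]
tcp_rot: [3.142, -0.0, 0.463]
ft_force: [-0.3, 0.3, 4.8]
opening: 0.147
```

>>> drive_tool(
  commands=[
    {"dx": -2,"dy": 4,"dz": 0,"yaw": -5.3},
    {"dx": -1,"dy": 4,"dz": 0,"yaw": -5.3},
    {"dx": -1,"dy": 4,"dz": 0,"yaw": -5.3},
    {"dx": -1,"dy": 4,"dz": 0,"yaw": -5.3},
    {"dx": 0,"dy": 4,"dz": 0,"yaw": -5.3},
  ],
)

```text
t: 40.02
eef_pos: [469.3, -191.0, 122.8]
tcp_rot: [-3.141, -0.0, 0.0]
ft_force: [0.6, 5.5, 4.5]
opening: 0.142
```

>>> drive_tool(
  commands=[
    {"dx": 0,"dy": 0,"dz": 0,"yaw": 0},
    {"dx": 0,"dy": 0,"dz": 0,"yaw": 0},
    {"dx": 0,"dy": 0,"dz": 0,"yaw": 0},
  ],
)

```text
t: 40.27
eef_pos: [469.3, -191.2, 122.8]
tcp_rot: [-3.141, 0.0, 0.008]
ft_force: [0.2, 6.3, 6.4]
opening: 0.143
```

>>> drive_tool(
  commands=[
    {"dx": 0,"dy": 0,"dz": 0,"yaw": 0},
    {"dx": 0,"dy": 0,"dz": 0,"yaw": 0},
    {"dx": 0,"dy": 0,"dz": 0,"yaw": 0},
    {"dx": 0,"dy": 0,"dz": 0,"yaw": 0},
  ],
  grip=0.35,
)

```text
t: 40.6
eef_pos: [469.3, -191.7, 122.3]
tcp_rot: [3.141, 0.0, 0.005]
ft_force: [1.2, 0.4, 0.7]
opening: 0.337
```

>>> drive_tool(
  commands=[
    {"dx": 0,"dy": 0,"dz": 20,"yaw": 0},
    {"dx": 0,"dy": 0,"dz": 30,"yaw": 0},
    {"dx": 0,"dy": 0,"dz": 35,"yaw": 0},
    {"dx": 0,"dy": 0,"dz": 35,"yaw": 0},
    {"dx": 0,"dy": 0,"dz": 30,"yaw": 0},
  ],
)

```text
t: 41.02
eef_pos: [469.3, -191.6, 274.7]
tcp_rot: [3.141, -0.001, 0.005]
ft_force: [0.6, 0.3, -0.3]
opening: 0.353
```

>>> drive_tool(
  commands=[
    {"dx": -20,"dy": 0,"dz": 20,"yaw": 0},
    {"dx": -25,"dy": 0,"dz": 0,"yaw": 0},
    {"dx": 0,"dy": 0,"dz": 0,"yaw": 0},
    {"dx": 0,"dy": 0,"dz": 0,"yaw": 0},
  ],
  grip=0.0,
)

```text
t: 41.35
eef_pos: [423.8, -191.6, 292.9]
tcp_rot: [3.141, -0.001, 0.004]
ft_force: [-0.2, 0.2, 0.0]
opening: 0.125
```

```bash
python3 - <<'E'
from h import *
s=env.state();print(s['t'],s['eef_pos'],s['tcp_rot'],s['opening'],s['joints'])
im,c=look("wrist","w22.png",[])
for k,z in(('red',141),('yellow',145),('green',87)):
    l,st,ce=cmask(im,k)
    for i in range(1,len(st)):
        if st[i,4]>60: print(k,st[i],ce[i].round(1),rectfit2(l==i,c,z))
for q,z in {"lock_mark":87,"red_lug":141,"plunger_top":145}.items():
    print(q,[(np.round(r["pixel"],1).tolist(),round(r["conf"],2),at_z(None,[r["pixel"]],z,c).round(1).tolist()) for r in env.place_of(q,"wrist")])
E
```

```text
41.35 [ 423.79927973 -191.64746728  292.94185267] [ 3.14092324e+00 -8.41200016e-04  3.89843201e-03] 0.1253716299793668 [-5.66791187e-01  1.77966924e-01  1.81977789e+00 -1.19704233e-04
  1.14277832e+00  1.00015662e+00]
red [  44    0  128   77 5811] [108.   39.9] (array([584.6, -13.8]), 91.4, 57.7, -83.8)
red [314 163  15  27 372] [321.5 176. ] (array([ 470.4, -189.9]), 23.6, 12.8, 0.5)
red [  0 267  42  23 439] [ 12.7 277.7] (array([365.2, 105.8]), 38.4, 21.7, 71.7)
yellow [ 299  102   45   44 1382] [321.8 121.9] (array([ 517.3, -190.8]), 38.6, 32.6, 73.7)
green [317 190  10  24 231] [321.5 201.9] (array([ 439.3, -190.4]), 25.3, 9.9, 0.3)
lock_mark [([325.2, 199.3], 0.93, [[441.8, -194.4, 87.0]])]
red_lug [([318.2, 177.3], 0.73, [[469.3, -187.3, 141.0]])]
plunger_top [([319.9, 129.1], 0.92, [[511.4, -188.7, 145.0]])]
```

View pics/w22.png

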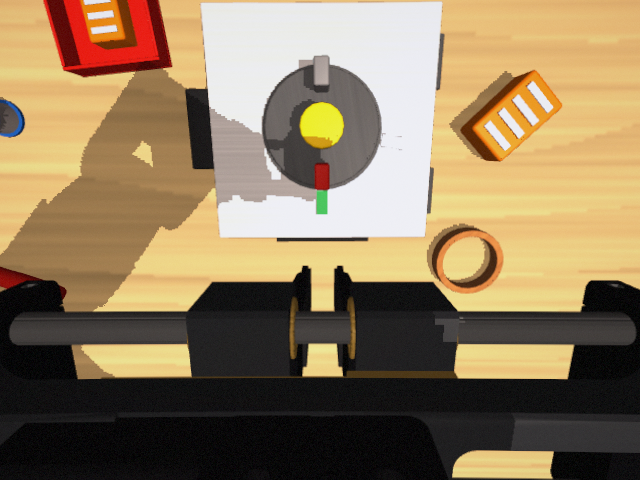

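>>> drive_tool(
  commands=[
    {"dx": 30,"dy": 1,"dz": 0,"yaw": 0},
    {"dx": 30,"dy": 0,"dz": 0,"yaw": 0},
    {"dx": 31,"dy": 0,"dz": -20,"yaw": 0},
    {"dx": 0,"dy": 0,"dz": -35,"yaw": 0},
    {"dx": 0,"dy": 0,"dz": -35,"yaw": 0},
  ],
)

```text
t: 41.97
eef_pos: [517.2, -190.3, 200.7]
tcp_rot: [3.141, -0.001, 0.006]
ft_force: [-0.5, -0.8, -0.6]
opening: 0.003
```

>>> drive_tool(
  commands=[
    {"dx": 0,"dy": 0,"dz": -25,"yaw": 0},
    {"dx": 0,"dy": 0,"dz": -15,"yaw": 0},
    {"dx": 0,"dy": 0,"dz": 0,"yaw": 0},
    {"dx": 0,"dy": 0,"dz": 0,"yaw": 0},
    {"dx": 0,"dy": 0,"dz": 0,"yaw": 0},
  ],
)

```text
t: 42.38
eef_pos: [516.0, -190.7, 163.2]
tcp_rot: [3.141, -0.001, 0.005]
ft_force: [-0.0, 0.4, 0.3]
opening: 0.005
```

>>> drive_tool(
  commands=[
    {"dx": -1,"dy": 0,"dz": -8,"yaw": 0},
    {"dx": 0,"dy": 0,"dz": -7,"yaw": 0},
    {"dx": 0,"dy": 0,"dz": -4,"yaw": 0},
    {"dx": 0,"dy": 0,"dz": -4,"yaw": 0},
    {"dx": 0,"dy": 0,"dz": 0,"yaw": 0},
  ],
)

```text
t: 42.8
eef_pos: [514.4, -190.6, 139.1]
tcp_rot: [3.142, -0.0, 0.004]
ft_force: [-1.5, 0.4, 5.3]
opening: 0.009
```

>>> drive_tool(
  commands=[
    {"dx": 0,"dy": 0,"dz": -3,"yaw": 0},
    {"dx": 0,"dy": 0,"dz": -2,"yaw": 0},
    {"dx": 0,"dy": 0,"dz": 0,"yaw": 0},
  ],
)

```text
t: 43.05
eef_pos: [514.4, -190.5, 134.7]
tcp_rot: [3.141, -0.0, 0.004]
ft_force: [-2.7, 0.7, 7.0]
opening: 0.004
```

>>> drive_tool(
  commands=[
    {"dx": 0,"dy": 0,"dz": -1,"yaw": 0},
    {"dx": 0,"dy": 0,"dz": -1,"yaw": 0},
    {"dx": 0,"dy": 0,"dz": 0,"yaw": 0},
  ],
)

```text
t: 43.3
eef_pos: [514.4, -190.6, 133.2]
tcp_rot: [3.141, -0.0, 0.005]
ft_force: [-2.0, 1.6, 8.4]
opening: 0.002
```

>>> drive_tool(
  commands=[
    {"dx": 0,"dy": 0,"dz": -1,"yaw": 0},
    {"dx": 0,"dy": 0,"dz": 0,"yaw": 0},
    {"dx": 0,"dy": 0,"dz": 0,"yaw": 0},
  ],
)

```text
t: 43.55
eef_pos: [514.5, -190.6, 133.1]
tcp_rot: [3.141, -0.001, 0.005]
ft_force: [-5.1, 2.6, 19.3]
opening: 0.002
```

Stop reached (19 N at z = 133.1). Hold briefly, then retreat.

>>> drive_tool(
  commands=[
    {"dx": 0,"dy": 0,"dz": 0,"yaw": 0},
    {"dx": 0,"dy": 0,"dz": 0,"yaw": 0},
    {"dx": 0,"dy": 0,"dz": 0,"yaw": 0},
    {"dx": 0,"dy": 0,"dz": 0,"yaw": 0},
    {"dx": 0,"dy": 0,"dz": 0,"yaw": 0},
  ],
)

```text
t: 43.97
eef_pos: [514.5, -190.6, 133.1]
tcp_rot: [3.141, -0.001, 0.005]
ft_force: [-5.0, 2.8, 17.9]
opening: 0.007
```

>>> drive_tool(
  commands=[
    {"dx": 0,"dy": 0,"dz": 8,"yaw": 0},
    {"dx": 0,"dy": 0,"dz": 12,"yaw": 0},
    {"dx": 0,"dy": 0,"dz": 30,"yaw": 0},
    {"dx": 0,"dy": 0,"dz": 35,"yaw": 0},
    {"dx": 0,"dy": 0,"dz": 35,"yaw": 0},
  ],
)

```text
t: 44.38
eef_pos: [513.9, -190.3, 252.6]
tcp_rot: [-3.141, 0.001, 0.004]
ft_force: [0.1, -0.7, 0.6]
opening: 0.004
```

>>> drive_tool(
  commands=[
    {"dx": -25,"dy": 0,"dz": 30,"yaw": 0},
    {"dx": -30,"dy": 0,"dz": 20,"yaw": 0},
    {"dx": -30,"dy": 0,"dz": 0,"yaw": 0},
    {"dx": 0,"dy": 0,"dz": 0,"yaw": 0},
    {"dx": 0,"dy": 0,"dz": 0,"yaw": 0},
  ],
)

```text
t: 44.8
eef_pos: [428.6, -190.6, 302.3]
tcp_rot: [3.141, -0.001, 0.003]
ft_force: [1.1, -0.1, -0.3]
opening: 0.002
```

```bash
python3 - <<'E'
from h import *
s=env.state();print(s['t'],s['eef_pos'],s['opening'],s['ft_force'])
im,c=look("wrist","w23.png",[("cartridge",34)])
for k,z in(('red',141),('yellow',145),('green',87)):
    l,st,ce=cmask(im,k)
    for i in range(1,len(st)):
        if st[i,4]>60: print(k,st[i],ce[i].round(1),rectfit2(l==i,c,z))
im,c=look("top","t23.png",[]); im,c=look("scene","s23.png",[])
save(cv2.resize(im[130:390,100:460],None,fx=2.2,fy=2.2),'s23b.png')
E
```

```text
44.8 [ 428.58575204 -190.55105456  302.25126537] 0.002488543669355031 [ 1.09722202 -0.10470793 -0.32211446]
wrist cartridge [506. 120.] 0.72 4734 (array([ 531.6, -410.8]), 102.3, 66.3, -44.7)
wrist cartridge [114.  25.] 0.65 2419 (array([630.1,  43.9]), 55.6, 52.4, 2.9)
red [  49    0  127   83 6015] [113.4  43.1] (array([590. , -11.7]), 91.9, 64.3, -83.7)
red [316 168  15  26 354] [322.7 180.3] (array([ 470.5, -190.7]), 23.5, 13.4, 0.2)
red [  0 267  45  21 465] [ 14.1 277. ] (array([368.2, 113.4]), 42.3, 20.3, 71.7)
red [ 59 284  13  19 150] [ 65.2 292.8] (array([355.2,  71.2]), 19.7, 11.0, 0.4)
yellow [ 301  109   43   43 1128] [324.2 127. ] (array([ 518.1, -191.7]), 38.5, 30.7, 61.4)
green [318 194  10  23 228] [322.5 205. ] (array([ 438.9, -190.5]), 24.9, 10.2, 0.2)
```

View pics/w23.png

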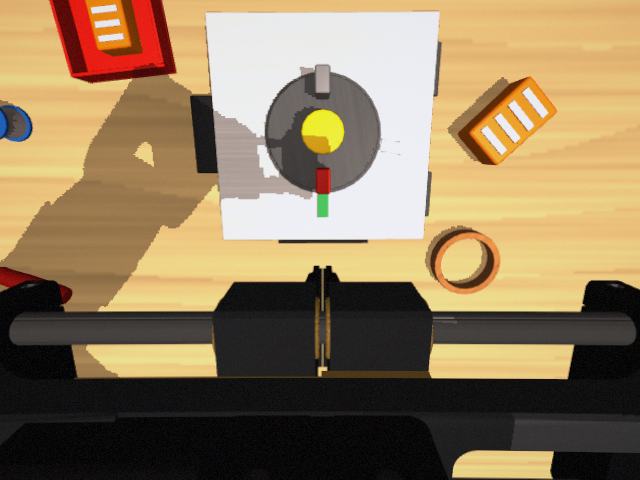

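View pics/s23b.png

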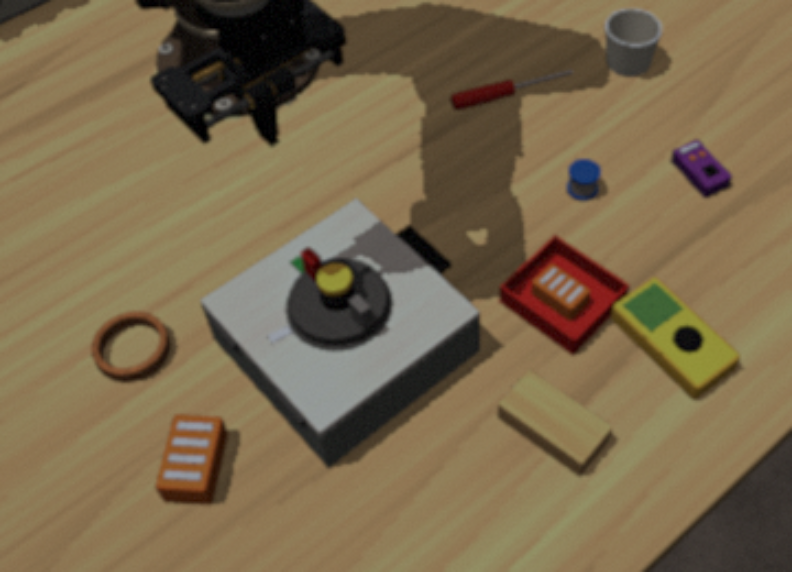

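Lid shut, red lug (323,180) in line with green mark (322,205), plunger up, cartridge in the tray, robot clear. Handing in.

```bash
python3 -c "
from cell import env
print(env.job_done(), env.state()['t'])"
```

```text
the job is handed in; nothing more can be done
the job is handed in; nothing more can be done
```

The job is done and handed in after about 45 s of robot time; the hand-in reports no verdict.

- **Packing:** I moved the small orange cartridge from the dry box to the red tray. The three green modules lie flat and apart on the box floor. The purple look-alike and the larger orange block were left alone.
- **Closing and pumping:** I eased the lid shut along its arc at roughly 0.6 rad/s. Then I turned the collar by its red lug and pressed the plunger to its stop for about 0.4 s before releasing it.

**Last checks:**
- **Modules:** the last view before closing showed all three on the floor, centred near (512, −136), (560, −239) and (467, −236) mm. They could not be seen again with the lid shut.
- **Lid:** it stopped at z ≈ 87 mm with 19 N of contact force, which matches fully shut. That is above the suggested 2 to 8 N.
- **Collar:** the red lug lines up with the green mark to within about 1°, so about 1.40 rad.
- **Plunger:** it reached its stop at 133 mm with 19 N. It looked up again in the final pictures, though I only judged that by eye.
- **Bystanders:** they looked unmoved and nothing touched the robot at the end.

**Disagreements:** the first move calls were refused because the rows left out some keys, and nothing moved. The top and wrist cameras differed by up to 4 mm on module positions, so I used the wrist view for the grasps.

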